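# Tip the chocolate off the serving board into the caddy

## Task

Serve the square of chocolate into the empty half-round bay of the turning caddy without touching it: take the serving board by its handle, rest its free end on the rim of that bay with the front cleat lightly up against the outside of the rim, and, keeping the cleat there, tip the board until the chocolate just starts to slide; hold that tilt so that it glides down slowly and drops into the bay. Go gently: never press the caddy harder than 15 newtons. Then lay the empty board flat on the table again and let go; do not disturb the other things.

Things in the scene. Friction and masses are not known exactly. Their poses are not given: they have to be found in the camera images.
- board: Loose beech serving paddle, 140 to 240 g. Origin: on the table plane under the middle of the blade (z = 0 when flat); x runs along the board to the free end, z up. Blade 200 x 110 mm (x -100 to +100), underside 14 mm, top 24 mm above the origin, no rims. Stands on two cross cleats, 14 mm high, 14 mm wide in x, centred at x -68 and x +68 (the front cleat).
- handle (a point): Middle of the handle, where it is best taken (board x -145, y 0, z 20 mm). Handle 26 mm wide across the board, 14 mm thick, from x -100 to its round end at x -211. Held here the board is nose-heavy: grip firmly (about 100 N); it may still sag or turn a few degrees in the fingers. Axes as the board's.
- board_end (a point): Middle of the lower edge of the board's free end (board x +100, y 0, z 14 mm). Axes as the board's.
- front_cleat: The cleat under the board's free end, part of the board: 14 mm (x) x 90 mm (y) x 14 mm high. Origin: middle of its underside (board x +68, y 0, z 0). Its front face, 25 mm back from the free end (board x +75), catches the outside of the rim and keeps the tipped board from slipping into the bay: the rim's top then sits in the corner of cleat and blade. Stiff: a millimetre too far presses hard.
- chocolate: Square of chocolate 50 x 50 mm, 12 mm thick, about 35 g, on top of the blade. Origin: centre of its underside, z up. It begins to slide when the board is tilted to somewhere between about 17 and 28 degrees (different each time), then keeps sliding without sticking; each degree beyond that makes it run markedly faster.
- caddy: Teal plastic lazy susan: round footed base, fixed on the table, carrying a round tray (260 mm across the rim) that turns easily on it about a vertical axis. Origin: on the table under the axis; z up.
- tray_floor (a point): Point on the tray's axis at the level of the bays' floor (24 mm above the table); turns with the tray. Its x axis points to the middle of the empty half-round bay, the whole half x > 0 (radius 119 mm at the floor, 126 at the rim). A wall 40 mm high runs along y behind it, with a post of radius 10 and a ball, top 118 mm above the table, in the middle. The bays at x < 0 hold tea tins.
- bay_rim (a point): Top of the rim at the middle of the empty bay, 72 mm above the table, 128 mm from the axis along the x axis of tray_floor; the rim is 4 mm thick and stands 48 mm above the bay floor. Axes as tray_floor's.
- mug: White ceramic mug, 82 mm across, 92 mm high, handle at +y; origin under its middle. Leave alone.
- top: Wooden spinning top, 53 mm across, 60 mm long, lying on its side; origin at its point. Leave alone.
- pencil_cup: Steel pencil cup with three pencils, 76 mm across, 100 mm high (pencils to 180 mm); origin under its middle. Leave alone.
- magenta_box: Closed magenta plastic box 94 x 134 x 68 mm; origin under its middle. Leave alone.
- remote: Black remote control 150 x 42 x 17 mm lying flat; origin under its middle, x along it. Leave alone.
- candle_jar: Amber candle jar with wooden lid, 68 mm across, about 75 mm high; origin under its middle. Leave alone.
- coasters: Stack of four round cork coasters, 96 mm across, 24 mm high; origin under its middle. Leave alone.
Things that resemble listed ones, but are neither listed nor needed, are in the scene too. Of the things like the chocolate, leave any that is red; of the rest the smaller one is meant.

How it is judged:
By the outcome, as a careful person would: the job done as asked, in the order asked, and still so for the second after the job is handed in, with the robot touching nothing.
It also fails if it takes over 72 s, if anything falls off the work surface, if the arm or the gripper's body presses on something with over 40 N, if the wrist force passes 120 N, or if a joint passes its speed limit or range.

## Robot

A 7-joint arm with a two-finger parallel gripper is mounted at the origin on the work surface. World frame = base frame: x ahead of the robot, y to its left, z up, the work surface at z = 0. Lengths are in m, angles in rad, forces in N, time in s.
With the tool pointing down it reaches from about 0.4 to 0.875 m from the base axis. Payload 19.3 kg.
Tool frame: the origin (TCP) lies on the centre line of the jaws, within the pads' length; the fingertips stand 25 mm ahead of it and the grasp point (between the pads) lies 6 mm ahead of it (tips_ahead is the distance from the TCP to the fingertips, in m); z points along the fingers, y is the direction in which the jaws open and shut (so a half turn about z gives the same grasp; the last joint's range is limited). The gripper opens to 85 mm and grips with 20 to 120 N. Pads are 22 mm wide; open, the fingers measure 114 mm over their backs; the gripper's body (76 mm by 85 mm) begins 54 mm behind the grasp point. The pads swing forward as they close: fully open they stand 13 mm farther back than shut.
Start: joints at [1.256, 0.521, -0.036, 1.599, 0.021, 1.021, -0.113], TCP at [0.151, -0.606, 0.256] pointing down, gripper open.
Joint ranges: [-2.91, 2.91], [-0.3, 2.13], [-1.5, 1.42], [0.17, 2.43], [-1.26, 4.41], [0.16, 1.93], [-2.52, 2.52]. Speed limits (rad/s): [1.89, 1.89, 2.39, 2.39, 3.01, 3.01, 3.01].

## Interface

Orientations are given as [roll, pitch, yaw] about the fixed x, y, z axes, in that order (R = Rz(yaw) Ry(pitch) Rx(roll)).
In Python, from workcell import observe, grab_frame, job_done, outline_of, tips_ahead gives the robot as it stands. The module is installed in compiled form; this text tells all that it offers.
- The arm moves only by the tool move_arm, never from a script. Its argument "motion" is a list of rows, each a list of 2 entries, a list of its own where there are three numbers: the shift along the world's x, y, z in mm, then the turn, a rotation vector about the world's x, y, z in rad. A call has 1 to 12 rows; each row is the pose to reach, as a shift and turn from the pose commanded when the call began; what a row does not reach only later rows make up. A row lasts 1/8 s, in which the tool goes at most 62.5 mm and 10.7 degrees, less where a joint would pass 70% of its speed; a pose out of reach is approached as far as the arm can. A call with a gripper value outside its range is refused whole. "jaw" is the finger opening in mm, from 0 to 85.4, set as the call begins (left out, the last holds). The fingers move at their own pace and stop on an object; "grip_force" is the grip in N (left out, the last holds). Time passes only in rows, so rows that repeat a pose let the fingers close. It gives the time, the measured TCP pose, the force and the opening at its end, in the units of the state.
- observe(): the state, without advancing time (a new reading comes with each control period).
- grab_frame(name): name is "scene" or "top" or "wrist"; returns a dict with "frame" (480x640x3 uint8, red, green, blue), "fx", "fy", "cx", "cy" (pixels), "T" (4x4, takes a point from camera to world coordinates); the wrist camera has in their place "mount" (4x4, takes a point from camera to tool coordinates, whose origin is the TCP and whose axes are the flange's). Camera axes: x right, y down, z forward; pixel columns grow to the right and rows downward; lengths in m; the calibration is good to about 2 mm. A picture is of the moment at which its call begins: read the wrist's pose just before it. There is no depth.
- job_done(): hands the job in, once; it reports no verdict.
Trained networks look in the newest picture that a camera, given by its name, has taken for a name from the list of things; names that differ only in an ending like _2 or _b are one class to them, and where a whole thing is asked for, a point or a joint stands for the part that bears it (a point fixed in the world has none). Each returns a list of dicts, best first, with "score" (0 to 1); they miss things now and then, are a little off and sometimes report something else, mostly with a low value. They report only what shows in the picture. A call takes as long as a camera call. They do not tell look-alikes from the thing itself.
- outline_of(label, camera): "pixels" (480x640 bool, what is visible of it) and "pixel" ([column, row] in pixels, amid what is visible of it).
The state is a dict: "clock": time; "qpos": joint angles; "qd": joint speeds; "joint_efforts": joint torques, N m; "position": TCP position; "tool_rot": TCP orientation; "force": force on the tool from outside, world axes, zero at the start; "moment": the same for the moment, N m; "grip_width": finger opening in m.
Only numpy, scipy, OpenCV 4.12 (cv2) and the standard library are available. Lean on these libraries where they do the work, as an engineer would, in place of code of your own. Each camera call takes 0.05 s, during which the arm holds its last target.

## Working session

There is one attempt and no reset: what is moved stays moved. The work goes in short steps, Python scripts to look and compute and a tool call to move; the robot and the scene stay as the last step left them, time stands still between calls to the robot, and variables do not carry over. Pictures are saved under pics/ and viewed, and the job is handed in when it is done.

Besides the shell and the picture viewer there is one more tool, called after "Request:" as a command line: name --argument value ..., lists and objects as JSON in quotes. move_arm: Moves the arm, as the interface text tells. Its arguments: {"type":"object","properties":{"motion":{"type":"array"},"jaw":{"type":"number"},"grip_force":{"type":"number"}},"required":["motion"]}

```bash
mkdir -p pics; ls
python3 - <<'E'
from workcell import *
import cv2
s=observe(); print(s)
print(tips_ahead if not callable(tips_ahead) else tips_ahead())
for n in ["scene","top","wrist"]:
    f=grab_frame(n); cv2.imwrite(f"pics/{n}0.png",f["frame"][:,:,::-1]); print(n,{k:v for k,v in f.items() if k!="frame"})
print(observe()["clock"])
E
```

```text
pics
{'clock': 0.0, 'qpos': array([ 1.25580377,  0.52199205, -0.03631496,  1.59998998,  0.02119252,
        1.02108026, -0.1128459 ]), 'qd': array([ 0.00201964, -0.00092636,  0.0021693 , -0.00206808,  0.00029823,
        0.00183879, -0.00077337]), 'joint_efforts': array([ 2.61014893e-04, -9.27103615e+01,  1.98001519e+00, -3.69935381e+01,
        1.79228734e-02,  8.13302526e-03,  5.93361733e-05]), 'position': array([ 0.15136257, -0.60609004,  0.25574599]), 'tool_rot': array([-3.14051041e+00,  7.63156178e-05,  2.44721700e-01]), 'force': array([-0.12208582, -0.48333768,  0.28001237]), 'moment': array([-0.01995104,  0.01435486, -0.03945827]), 'grip_width': 0.08520590280351424}
0.025
scene {'fx': 438.1001410518641, 'fy': 438.1001410518641, 'cx': 324.32613987045573, 'cy': 241.9229349922936, 'T': array([[-0.30988666,  0.56178358, -0.76705245,  1.2835273 ],
       [ 0.95076978,  0.18084358, -0.25165934,  0.1848203 ],
       [-0.00266158, -0.80727616, -0.59016787,  0.64994933],
       [ 0.        ,  0.        ,  0.        ,  1.        ]])}
top {'fx': 512.6718879023713, 'fy': 512.6718879023713, 'cx': 322.131703214639, 'cy': 236.60952646275533, 'T': array([[ 0.01833187, -0.9930489 ,  0.11626621,  0.40482374],
       [-0.99950877, -0.02115806, -0.02312036, -0.03446363],
       [ 0.02541962, -0.11578526, -0.99294895,  1.33518639],
       [ 0.        ,  0.        ,  0.        ,  1.        ]])}
wrist {'fx': 346.43207230063047, 'fy': 346.43207230063047, 'cx': 325.97714429397064, 'cy': 246.67735596606983, 'mount': array([[ 5.96413068e-04, -9.57876595e-01, -2.87179514e-01,
         7.31584367e-02],
       [ 9.99999525e-01,  3.50011340e-04,  9.09344510e-04,
        -4.49875859e-04],
       [-7.70523736e-04, -2.87179920e-01,  9.57876349e-01,
        -1.15674978e-01],
       [ 0.00000000e+00,  0.00000000e+00,  0.00000000e+00,
         1.00000000e+00]])}
0.15
```

View pics/top0.png

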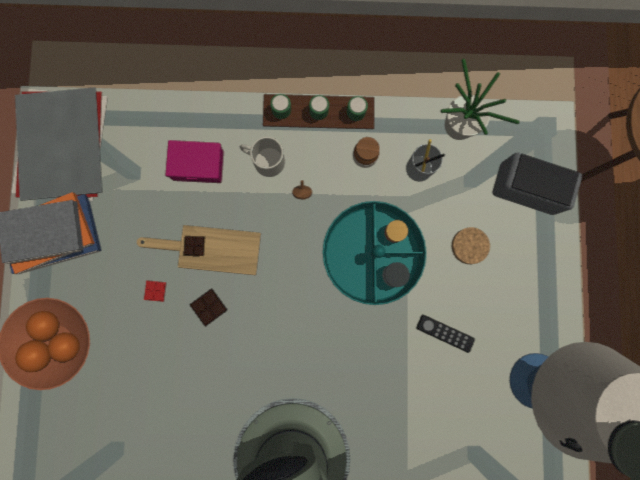

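View pics/scene0.png

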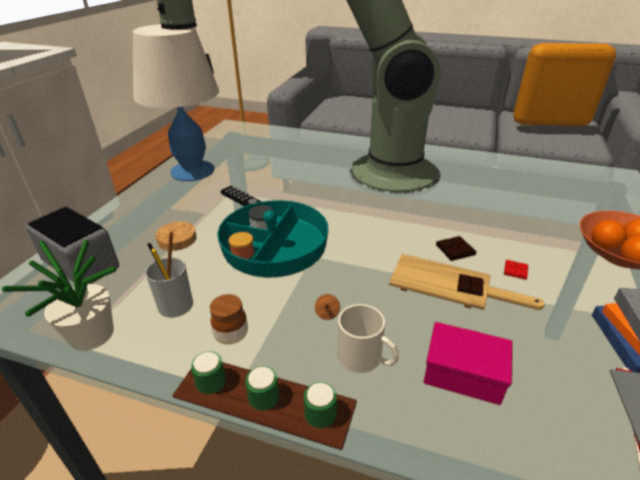

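Run:
```python
from workcell import *
import cv2,numpy as np
print(observe()["clock"])
for cam in ["top","scene"]:
    for l in ["board","handle","chocolate","caddy","tray_floor","bay_rim","front_cleat"]:
        for d in outline_of(l,cam)[:3]:
            m=d["pixels"]; ys,xs=np.nonzero(m)
            print(cam,l,round(d["score"],2),np.round(d["pixel"]),m.sum(),xs.min(),xs.max(),ys.min(),ys.max(),np.round(cv2.minAreaRect(np.c_[xs,ys].astype(np.float32))[0:3],1) if 0 else cv2.minAreaRect(np.c_[xs,ys].astype(np.float32)))
print(observe()["clock"])
```

```text
0.15
top board 0.64 [219. 248.] 3395 138 260 225 274 ((198.15347290039062, 247.46533203125), (121.1955337524414, 42.886104583740234), 5.710593223571777)
top handle 0.93 [217. 248.] 3438 138 260 225 274 ((198.58111572265625, 247.92176818847656), (122.0693588256836, 44.223114013671875), 4.864514350891113)
top handle 0.26 [375. 252.] 8526 323 426 201 304 ((374.5, 252.5), (103.0, 103.0), 90.0)
top chocolate 0.78 [155. 289.] 359 145 165 281 300 ((154.69674682617188, 290.3360595703125), (19.736791610717773, 18.65036392211914), 5.19442892074585)
top chocolate 0.73 [190. 245.] 380 185 204 236 256 ((194.5, 246.0), (20.0, 19.0), 90.0)
top chocolate 0.56 [207. 308.] 746 191 226 289 324 ((208.48001098632812, 306.6399841308594), (26.80000114440918, 28.400001525878906), 53.13010025024414)
top caddy 0.9 [373. 253.] 8510 323 426 201 304 ((374.5, 252.5), (103.0, 103.0), 90.0)
top caddy 0.7 [473. 246.] 1153 451 489 227 264 ((470.0, 245.5), (37.0, 38.0), 90.0)
top tray_floor 0.85 [375. 251.] 8610 322 427 201 304 ((374.5, 252.5), (103.0, 105.0), 90.0)
top tray_floor 0.27 [303. 192.] 210 293 311 182 198 
[... 1040 characters left out ...]
62524414), 74.47589111328125)
scene chocolate 0.68 [516. 269.] 441 503 528 258 279 ((515.94091796875, 268.2508544921875), (27.026639938354492, 17.693288803100586), 13.240520477294922)
scene caddy 0.84 [274. 241.] 6972 218 328 200 277 ((273.0, 238.5), (77.0, 110.0), 90.0)
scene caddy 0.61 [469. 360.] 5303 425 512 322 403 ((469.7793273925781, 362.748291015625), (88.7252426147461, 65.29048156738281), 15.068489074707031)
scene tray_floor 0.96 [276. 236.] 6974 218 328 199 276 ((273.0, 237.5), (77.0, 110.0), 90.0)
scene bay_rim 0.65 [276. 239.] 7037 217 329 198 276 ((273.0, 237.0), (78.0, 112.0), 90.0)
scene front_cleat 0.36 [178. 234.] 763 156 194 222 248 ((175.0, 235.0), (26.0, 38.0), 90.0)
0.85
```

```bash
cat > h.py <<'E'
import cv2,numpy as np
from workcell import *
def ray(f,uv,T=None):
    T=f["T"] if T is None else T
    d=T[:3,:3]@np.array([(uv[0]-f["cx"])/f["fx"],(uv[1]-f["cy"])/f["fy"],1.]); return T[:3,3],d
def onz(f,uv,z,T=None):
    o,d=ray(f,uv,T); return o+d*(z-o[2])/d[2]
def proj(f,P,T=None):
    T=f["T"] if T is None else T
    q=(np.atleast_2d(P)-T[:3,3])@T[:3,:3]
    return np.c_[f["cx"]+f["fx"]*q[:,0]/q[:,2],f["cy"]+f["fy"]*q[:,1]/q[:,2]]
def rpy(r):
    from scipy.spatial.transform import Rotation as R
    return R.from_euler('xyz',r).as_matrix()
def wristT(f,s):
    T=np.eye(4);T[:3,:3]=rpy(s["tool_rot"]);T[:3,3]=s["position"]; return T@f["mount"]
E
python3 - <<'E'
from h import *
f=cv2.imread("pics/top0.png")
cv2.imwrite("pics/b1.png",cv2.resize(f[215:325,130:270],None,fx=5.5,fy=5.5,interpolation=cv2.INTER_CUBIC))
cv2.imwrite("pics/c1.png",cv2.resize(f[190:315,310:440],None,fx=4.7,fy=4.7,interpolation=cv2.INTER_CUBIC))
f=cv2.imread("pics/scene0.png")
cv2.imwrite("pics/b2.png",cv2.resize(f[225:325,380:550],None,fx=4.7,fy=4.7,interpolation=cv2.INTER_CUBIC))
E
```

```text
(no output)
```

View pics/b1.png

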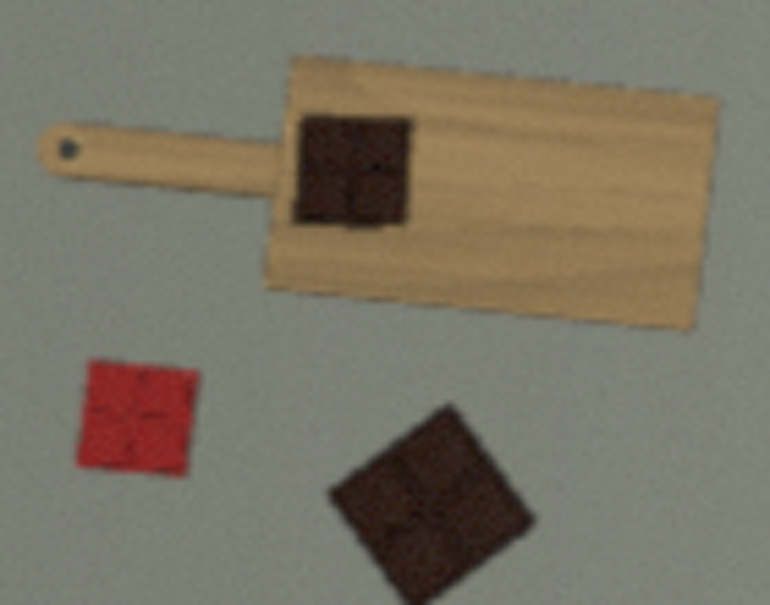

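View pics/c1.png

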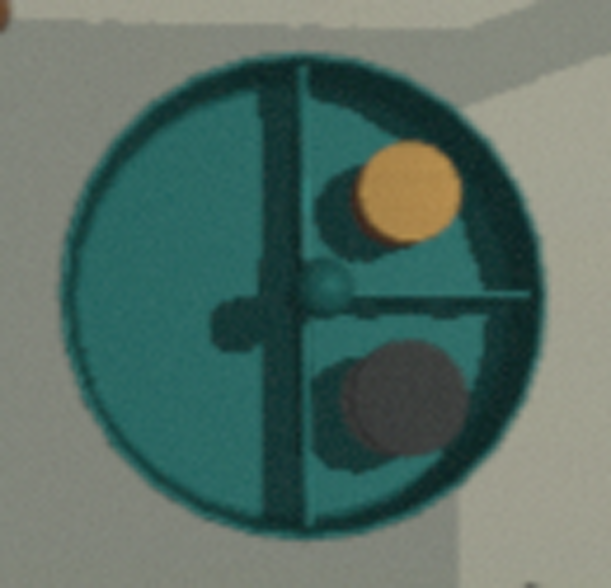

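View pics/b2.png

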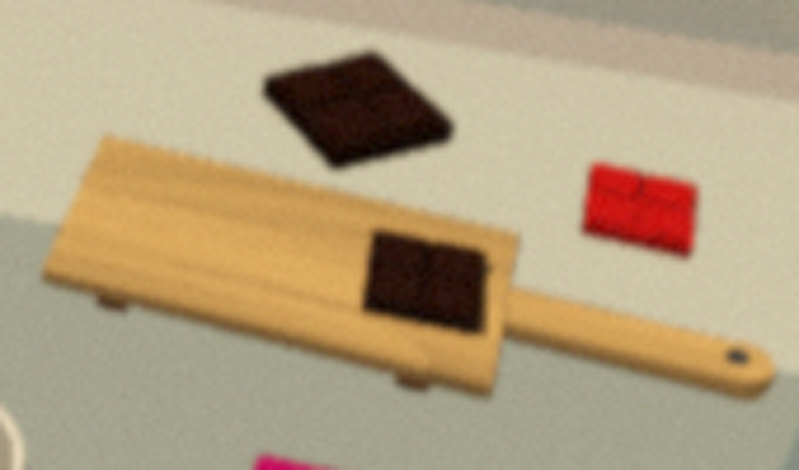

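```bash
cat > m1.py <<'E'
from h import *
from scipy.optimize import least_squares
f=grab_frame("top")
u=lambda c:np.array(c)/5.5+[130,215]-0.41
cor=[u(c) for c in [(295,58),(718,98),(692,330),(265,290)]]
W=[onz(f,c,.024) for c in cor]; 
for w in W: print("corner",w.round(4))
c=np.mean(W,0); ax=(W[1]+W[2]-W[0]-W[3]); yaw=np.arctan2(ax[1],ax[0]); print("board",c.round(4),yaw, np.linalg.norm(W[1]-W[0]),np.linalg.norm(W[2]-W[1]))
he=onz(f,u((38,150)),.027); print("hend",he, np.linalg.norm(he[:2]-c[:2]), "yaw from handle",np.arctan2(*(c-he)[1::-1]))
for q in [(302,117),(412,117),(407,225),(295,222)]: pass
ch=onz(f,u((353,170)),.036); d=(ch-c)[:2]; R=np.array([[np.cos(yaw),np.sin(yaw)],[-np.sin(yaw),np.cos(yaw)]]); print("choc in board",R@d)
# refine w/ mask edges both cameras: caddy circle
for name in ["top","scene"]:
    g=f if name=="top" else grab_frame("scene")
    hsv=cv2.cvtColor(g["frame"],cv2.COLOR_RGB2HSV)
    m=((hsv[...,0]>78)&(hsv[...,0]<98)&(hsv[...,1]>120)).astype(np.uint8)
    n,l,st,_=cv2.connectedComponentsWithStats(m); k=1+np.argmax(st[1:,4]); 
    cn,_=cv2.findContours((l==k).astype(np.uint8),cv2.RETR_EXTERNAL,cv2.CHAIN_APPROX_NONE)
    h=cv2.convexHull(max(cn,key=len))[:,0].astype(float)
    P=np.array([onz(g,p,.072)[:2] for p in h])
    if name=="scene": P=np.array([p for p,q in zip(P,h) if q[1]<np.median(h[:,1])])
    r=least_squares(lambda x:np.hypot(P[:,0]-x[0],P[:,1]-x[1])-x[2],[.4,-.1,.13],loss='soft_l1',f_scale=.002); print(name,r.x,np.sqrt(np.mean(r.fun**2)))
v=lambda c:np.array(c)/4.7+[310,190]-0.4
a,b=[onz(f,v(p),.064) for p in [(303,65),(310,525)]]
w=(a-b)[:2]; print("wall",a,b,"mid",(a+b)/2,"bay x dir yaw",np.arctan2(w[0],-w[1]), np.arctan2(w[1],w[0])+np.pi/2)
a,b=[onz(f,v(p),.064) for p in [(350,303),(530,294)]]; w=(a-b)[:2]; print("partition yaw",np.arctan2(w[1],w[0]))
print(observe()["clock"])
E
python3 m1.py
```

```text
corner [0.5804 0.2918 0.024 ]
corner [0.5658 0.0946 0.024 ]
corner [0.4574 0.1031 0.024 ]
corner [0.472  0.3002 0.024 ]
board [0.5189 0.1974 0.024 ] -1.6446130221794557 0.197795818170426 0.10873430932737975
hend [0.53449372 0.40697941 0.027     ] 0.2101360017956269 yaw from handle -1.6449837354333563
choc in board [-0.06278936  0.00384059]
top [ 0.51686197 -0.19290195  0.12675316] 0.00035572593233541524
scene [ 0.5179693  -0.19233274  0.1268729 ] 0.0023275697756955267
wall [ 0.6407173  -0.19355145  0.064     ] [ 0.39580014 -0.19884639  0.064     ] mid [ 0.51825872 -0.19619892  0.064     ] bay x dir yaw 1.5924122660429136 1.5924122660429134
partition yaw 1.6411125101186284
0.95
```

View pics/wrist0.png

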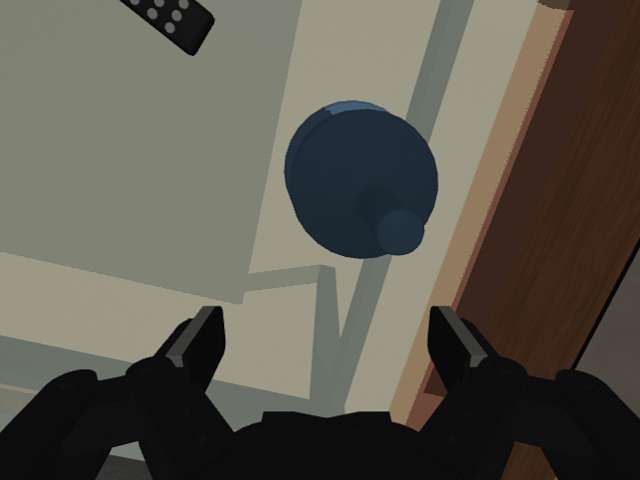

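Run:
```python
from h import *
f=grab_frame("top");g=grab_frame("scene")
for p in [(535,380)]: print("lampfoot top",onz(f,p,0.05))
print("lampfoot scene",onz(g,(192,170),0))
# shade: ray closeness
s=observe();print(proj(f,s["position"]),proj(g,s["position"]), proj(f,s["position"]+[0,0,.15]))
print("red top",onz(f,(155,281),.012), "box",onz(f,(167,181),.068),onz(f,(222,181),.068),"mug handle",onz(f,(241,150),.05),onz(f,(267,172),.09),"top",onz(f,(302,198),.03))
for z in (.3,.35): print(onz(g,(134,90),z),onz(g,(216,90),z))
```

```text
lampfoot top [ 0.20995147 -0.59683653  0.05      ]
lampfoot scene [ 0.19417245 -0.62403452  0.        ]
[[584.29873176 425.45828781]] [[189.38835187  86.45103923]] [[629.54982747 446.67376683]]
red top [0.43662611 0.3592348  0.012     ] box [0.68496054 0.32670666 0.068     ] [0.68826501 0.18980828 0.068     ] mug handle [0.77447611 0.14781796 0.05      ] [0.70872258 0.07599519 0.09      ] top [ 0.65696899 -0.01098633  0.03      ]
[ 0.34686251 -0.6388199   0.3       ] [ 0.28280118 -0.4363218   0.3       ]
[ 0.48069114 -0.52113998  0.35      ] [ 0.42578275 -0.34757437  0.35      ]
```

Run:
```python
from h import *
f=cv2.imread("pics/top0.png"); cv2.imwrite("pics/l1.png",cv2.resize(f[330:480,490:640],None,fx=4,fy=4,interpolation=cv2.INTER_CUBIC))
g=cv2.imread("pics/scene0.png"); cv2.imwrite("pics/l2.png",cv2.resize(g[0:200,100:260],None,fx=3,fy=3,interpolation=cv2.INTER_CUBIC))
s=observe();w=grab_frame("wrist");T=wristT(w,s);print("cam",T[:3,3])
for p in [(360,180),(287,170),(438,185),(345,100),(365,258)]: print(p,onz(w,p,0.0,T),onz(w,p,.02,T))
for z in (.05,.1,.15,.2): print("stem",z,onz(w,(400,232),z,T))
```

```text
cam [ 0.2223123  -0.58818678  0.37196238]
(360, 180) [ 0.19451217 -0.63258318  0.        ] [ 0.19600695 -0.63019604  0.02      ]
(287, 170) [ 0.18587338 -0.55534202  0.        ] [ 0.18783266 -0.55710805  0.02      ]
(438, 185) [ 0.20961168 -0.71454284  0.        ] [ 0.21029458 -0.70774882  0.02      ]
(345, 100) [ 0.26654179 -0.59688346  0.        ] [ 0.26416362 -0.59641585  0.02      ]
(365, 258) [ 0.11193583 -0.66162769  0.        ] [ 0.11787065 -0.65767886  0.02      ]
stem 0.05 [ 0.16018521 -0.67708961  0.05      ]
stem 0.1 [ 0.1698334  -0.66328321  0.1       ]
stem 0.15 [ 0.17948159 -0.64947681  0.15      ]
stem 0.2 [ 0.18912978 -0.63567041  0.2       ]
```

View pics/l1.png

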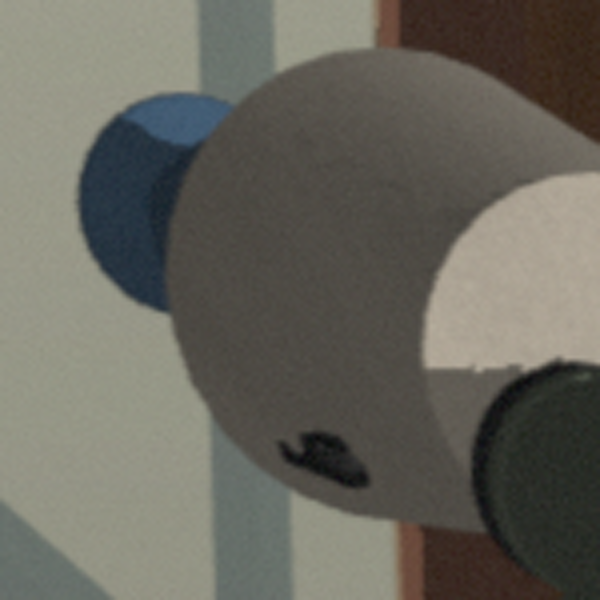

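View pics/l2.png

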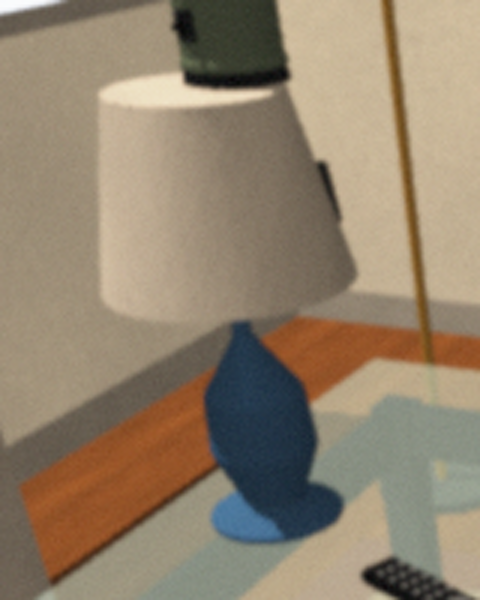

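Request:
move_arm --motion '[[[0, 0, 4], [0, 0, 0]], [[0, 0, 12], [0, 0, 0]], [[0, 0, 24], [0, 0, 0]], [[0, 0, 36], [0, 0, 0]]]' --jaw 60

```text
clock: 1.6
position: [0.1515, -0.6065, 0.2935]
tool_rot: [3.141, -0.0, 0.245]
force: [0.5, 0.9, -0.2]
grip_width: 0.0599
```

Request:
move_arm --motion '[[[0, 0, 25], [0, 0, 0]], [[0, 0, 60], [0, 0, 0]], [[0, 0, 100], [0, 0, 0]], [[0, 0, 145], [0, 0, 0]], [[10, 20, 170], [0, 0, 0.05]], [[30, 60, 180], [0, 0, 0.15]], [[60, 110, 180], [0, 0, 0.3]], [[95, 160, 180], [0, 0, 0.45]], [[130, 210, 180], [0, 0, 0.6]], [[165, 260, 170], [0, 0, 0.7]], [[200, 310, 150], [0, 0, 0.8]], [[230, 360, 130], [0, 0, 0.9]]]'

```text
clock: 3.1
position: [0.3818, -0.2453, 0.423]
tool_rot: [3.14, 0.001, 1.148]
force: [1.7, -1.2, -0.3]
grip_width: 0.0598
```

Request:
move_arm --motion '[[[20, 40, -10], [0, 0, 0.05]], [[40, 90, -20], [0, 0, 0.1]], [[60, 145, -40], [0, 0, 0.15]], [[78, 200, -60], [0, 0, 0.19]], [[94, 255, -80], [0, 0, 0.23]], [[108, 310, -105], [0, 0, 0.26]], [[120, 365, -130], [0, 0, 0.29]], [[130, 420, -160], [0, 0, 0.32]], [[138, 475, -190], [0, 0, 0.34]], [[144, 525, -220], [0, 0, 0.352]], [[148, 565, -245], [0, 0, 0.352]], [[148, 588, -260], [0, 0, 0.352]]]'

```text
clock: 4.6
position: [0.5287, 0.343, 0.1617]
tool_rot: [-3.141, 0.0, 1.498]
force: [-1.1, -0.6, 1.0]
grip_width: 0.0596
```

Run:
```python
from h import *
s=observe();w=grab_frame("wrist");cv2.imwrite("pics/w1.png",w["frame"][:,:,::-1]);T=wristT(w,s);print(s["position"],s["tool_rot"],s["qpos"],s["force"])
def P(x,y,z):
    a=-1.6446;c=np.array([.5189,.1974]);return [*(c+[x*np.cos(a)-y*np.sin(a),x*np.sin(a)+y*np.cos(a)]),z]
for q in [(-.145,0,.027),(-.211,0,.027),(-.1,.055,.024),(-.1,-.055,.024)]: print(q,proj(w,P(*q),T))
```

```text
[0.52869812 0.34298612 0.16169765] [-3.14107393e+00  2.26606116e-04  1.49801124e+00] [-0.26240095  0.70738694 -0.62655597  1.64335701  0.4863541   0.95233313
 -1.13582065] [-1.11926111 -0.59560557  1.04525921]
(-0.145, 0, 0.027) [[327.35312032 245.63837772]]
(-0.211, 0, 0.027) [[327.6136281  155.15783526]]
(-0.1, 0.055, 0.024) [[395.94895561 298.59867868]]
(-0.1, -0.055, 0.024) [[258.40757596 298.3919714 ]]
```

View pics/w1.png

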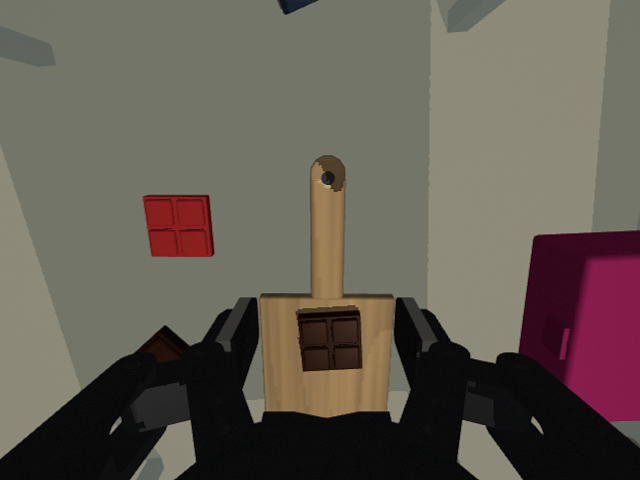

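Request:
move_arm --motion '[[[1, -1, -15], [0, 0, 0]], [[1, -1, -40], [0, 0, 0]], [[1, -1, -70], [0, 0, 0]], [[1, -1, -95], [0, 0, 0]], [[1, -1, -115], [0, 0, 0]], [[1, -1, -125], [0, 0, 0]], [[1, -1, -131], [0, 0, 0]], [[1, -1, -132], [0, 0, 0]], [[1, -1, -132], [0, 0, 0]]]'

```text
clock: 5.78
position: [0.5303, 0.3401, 0.0311]
tool_rot: [3.141, -0.0, 1.497]
force: [-0.8, 0.2, -0.6]
grip_width: 0.0601
```

Request:
move_arm --motion '[[[0, 0, 0], [0, 0, 0]], [[0, 0, 0], [0, 0, 0]], [[0, 0, 0], [0, 0, 0]], [[0, 0, 0], [0, 0, 0]], [[0, 0, 0], [0, 0, 0]], [[0, 0, 0], [0, 0, 0]]]' --jaw 15 --grip_force 110

```text
clock: 6.52
position: [0.5301, 0.3401, 0.0307]
tool_rot: [3.141, -0.0, 1.497]
force: [0.2, 1.3, 5.4]
grip_width: 0.0238
```

Request:
move_arm --motion '[[[0, 0, 1], [0, 0, 0]], [[0, 0, 3], [0, 0, 0]], [[0, 0, 7], [0, 0, 0]], [[0, 0, 13], [0, 0, 0]], [[0, 0, 21], [0, 0, 0]], [[0, 0, 30], [0, 0, 0]], [[0, 0, 40], [0, 0, 0]], [[0, 0, 50], [0, 0, 0]], [[0, 0, 60], [0, 0, 0]], [[0, 0, 68], [0, 0, 0]], [[0, 0, 74], [0, 0, 0]], [[0, 0, 76], [0, 0, 0]]]'

```text
clock: 8.02
position: [0.5301, 0.34, 0.1069]
tool_rot: [3.141, -0.0, 1.497]
force: [0.1, 0.9, -3.0]
grip_width: 0.0236
```

Run:
```python
from h import *
s=observe();print(s["position"],s["tool_rot"],s["force"],s["moment"],s["grip_width"])
w=grab_frame("scene");cv2.imwrite("pics/s2.png",w["frame"][:,:,::-1])
cv2.imwrite("pics/s2c.png",cv2.resize(w["frame"][160:320,360:570,::-1],None,fx=3.7,fy=3.7,interpolation=cv2.INTER_CUBIC))
t=grab_frame("top");cv2.imwrite("pics/t2.png",t["frame"][:,:,::-1])
```

```text
[0.53008777 0.33995398 0.10689853] [ 3.14140415e+00 -1.20924944e-04  1.49667697e+00] [ 0.07768096  0.94877871 -2.97920022] [ 0.23435728 -0.01047036  0.01179718] 0.023552126798936902
```

View pics/s2c.png

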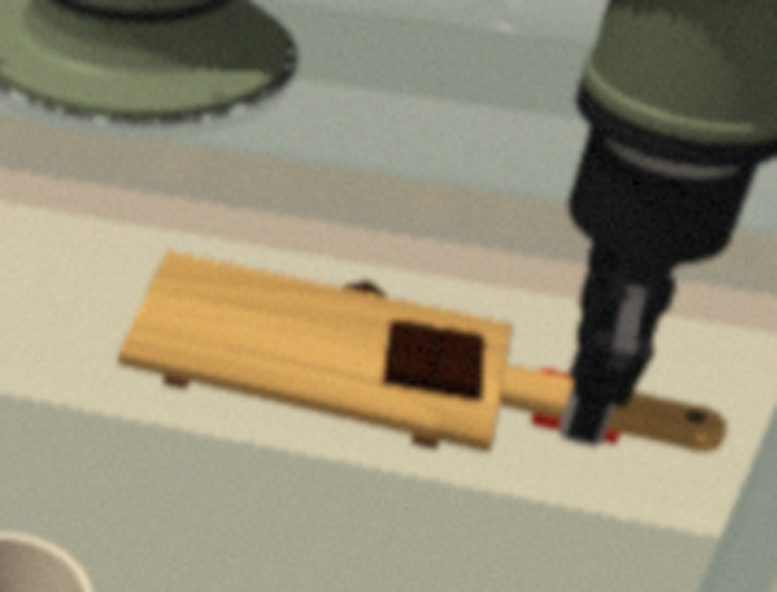

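View pics/t2.png

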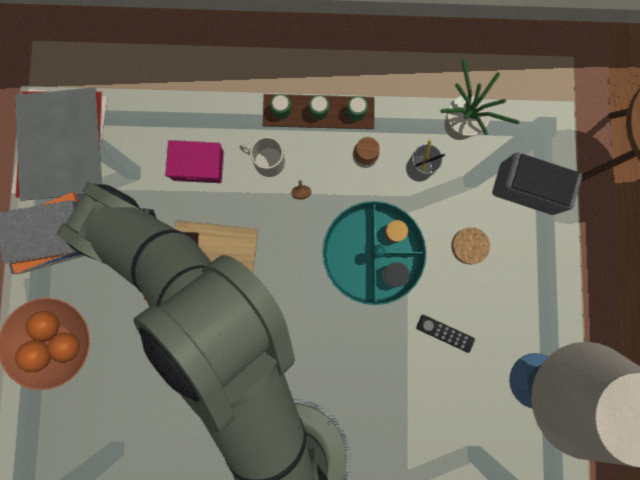

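```bash
cat >> h.py <<'E'
from scipy.optimize import least_squares
from scipy.spatial.transform import Rotation as Rn
G=np.array([-.1431,0,.0247]) # grasp pt in board frame
def board_pose(s,sag,dx=0,dyaw=0,dz=0):
    """board axes: from tool: x_b=-x_t, y_b=+y_t ... ; sag = nose-down angle vs tool"""
    Rt=rpy(s["tool_rot"]); g=s["position"]+Rt[:,2]*.006
    Rb=np.c_[-Rt[:,0],Rt[:,1],-Rt[:,2]]
    Rb=Rb@Rn.from_euler('zy',[dyaw,sag]).as_matrix()
    o=g-Rb@(G+[dx,0,dz]); return Rb,o
def bpts(s,pts,*a):
    Rb,o=board_pose(s,*a); return np.asarray(pts)@Rb.T+o
def tilt_of(Rb): return np.degrees(np.arcsin(-Rb[2,0]))
E
python3 - <<'E'
from h import *
s=observe();w=grab_frame("scene")
u=lambda c:np.array(c)/3.7+[360,160]-.36
px=np.array([u(c) for c in [(120,360),(167,252),(511,325),(492,448),(725,428)]])
B=[(.1,.055,.014),(.1,-.055,.024),(-.1,-.055,.024),(-.1,.055,.014),(-.2105,.004,.020)]
r=least_squares(lambda p:(proj(w,bpts(s,B,*p))-px).ravel(),[0,0,0,0]); print(r.x,np.degrees(r.x[0]),r.fun.reshape(-1,2).round(1))
r=least_squares(lambda p:(proj(w,bpts(s,B,p[0]))-px).ravel(),[0]); print(np.degrees(r.x[0]),r.fun.reshape(-1,2).round(1))
E
```

```text
[ 0.02471425  0.00060523 -0.01100311 -0.00298197] 1.4160221324450615 [[-1.1  1.4]
 [ 0.  -1. ]
 [ 0.9 -1.9]
 [-0.5  0.6]
 [ 0.4  1. ]]
0.33383409098253936 [[-1.5  1.5]
 [-0.7 -1.1]
 [ 0.  -1.1]
 [-0.8  1.6]
 [-0.6  2.4]]
```

Request:
move_arm --motion '[[[-1, -4, 0], [0, 0, 0.003]], [[-2, -13, 0], [0, 0, 0.01]], [[-4, -28, 0], [0, 0, 0.02]], [[-7, -46, 0], [0, 0, 0.032]], [[-10, -66, 0], [0, 0, 0.044]], [[-13, -87, 0], [0, 0, 0.056]], [[-16, -108, 0], [0, 0, 0.068]], [[-18, -127, -2], [0, 0, 0.079]], [[-20, -144, -4], [0, 0, 0.088]], [[-22, -156, -6], [0, 0, 0.095]], [[-23, -163, -8], [0, 0, 0.1]], [[-23, -165, -8], [0, 0, 0.1]]]'

```text
clock: 9.68
position: [0.507, 0.1748, 0.0984]
tool_rot: [-3.141, -0.0, 1.597]
force: [0.3, 0.7, -2.6]
grip_width: 0.024
```

```bash
cat > look.py <<'E'
from h import *
import sys
n=sys.argv[1]; s=observe();w=grab_frame("scene"); s2=observe()
print(s["clock"],s["position"].round(4),s["tool_rot"].round(4),s["force"].round(2),s2["force"].round(2),s["moment"].round(3))
im=w["frame"][:,:,::-1].copy()
x0,y0,W,H=190,120,300,180
cv2.imwrite(f"pics/{n}.png",cv2.resize(im[y0:y0+H,x0:x0+W],None,fx=2.66,fy=2.66,interpolation=cv2.INTER_CUBIC))
if len(sys.argv)>2:
    t=grab_frame("top"); cv2.imwrite(f"pics/{n}_t.png",cv2.resize(t["frame"][180:320,200:440,::-1],None,fx=3.3,fy=3.3,interpolation=cv2.INTER_CUBIC))
E
python3 look.py s3 t
```

```text
9.675 [0.507  0.1748 0.0984] [-3.1414e+00 -1.0000e-04  1.5968e+00] [ 0.28  0.7  -2.59] [ 0.9  -0.04 -2.81] [ 0.224 -0.017 -0.029]
```

View pics/s3.png

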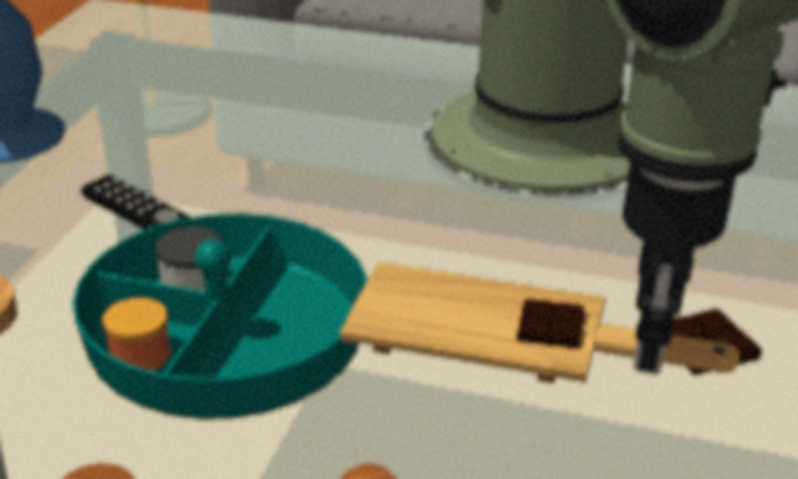

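View pics/s3_t.png

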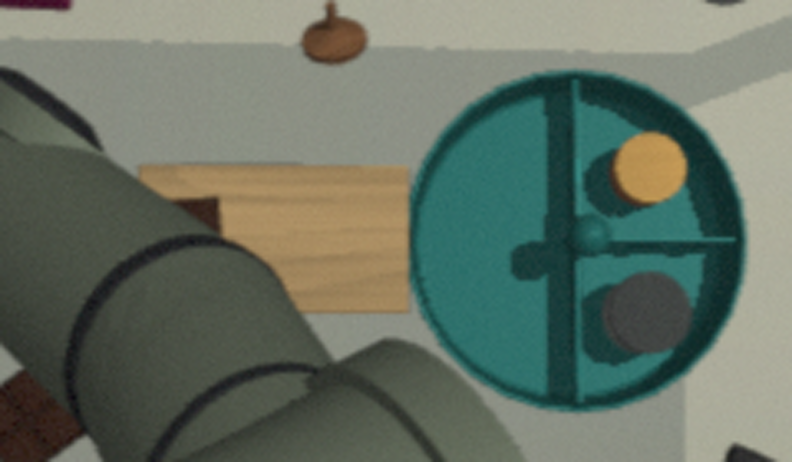

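Request:
move_arm --motion '[[[0, -2, 0], [0, 0, 0]], [[0, -6, 0], [0, 0, 0]], [[0, -11, 0], [0, 0, 0]], [[0, -15, 0], [0, 0, 0]], [[0, -17, 0], [0, 0, 0]], [[0, -17, 0], [0, 0, 0]]]'

```text
clock: 10.52
position: [0.5071, 0.1578, 0.0986]
tool_rot: [3.142, 0.0, 1.597]
force: [0.2, 0.4, -1.9]
grip_width: 0.0239
```

```bash
python3 look.py s4 t
```

```text
10.525 [0.5071 0.1578 0.0986] [3.1415 0.     1.5965] [ 0.17  0.37 -1.92] [ 0.04  0.57 -1.98] [ 0.237 -0.039  0.04 ]
```

View pics/s4.png

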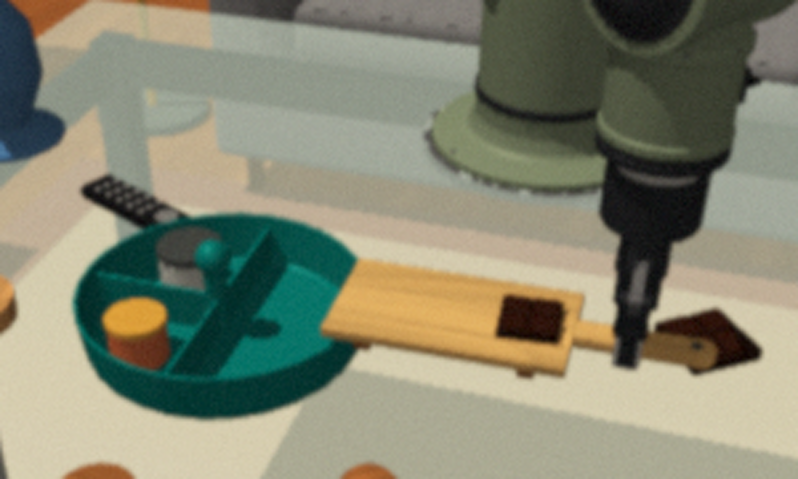

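View pics/s4_t.png

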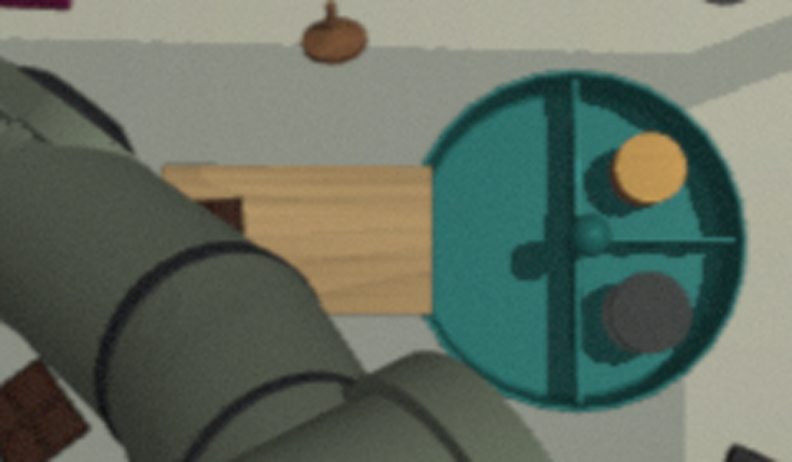

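Request:
move_arm --motion '[[[0, -1, -1], [0, 0, 0]], [[0, -2, -2], [0, 0, 0]], [[0, -3, -3], [0, 0, 0]], [[0, -3, -3], [0, 0, 0]]]'

```text
clock: 11.12
position: [0.507, 0.1548, 0.0955]
tool_rot: [-3.141, 0.0, 1.597]
force: [0.2, 0.7, -1.7]
grip_width: 0.0235
```

Request:
move_arm --motion '[[[0, 0, -0.5], [0, 0, 0]], [[0, 0, -1], [0, 0, 0]], [[0, 0, -1], [0, 0, 0]]]'

```text
clock: 11.5
position: [0.507, 0.155, 0.0946]
tool_rot: [-3.142, 0.0, 1.597]
force: [-0.6, 0.1, -1.6]
grip_width: 0.0238
```

Request:
move_arm --motion '[[[0, 0, -0.5], [0, 0, 0]], [[0, 0, -1], [0, 0, 0]], [[0, 0, -1], [0, 0, 0]]]'

```text
clock: 11.88
position: [0.507, 0.1549, 0.0935]
tool_rot: [-3.142, 0.0, 1.597]
force: [-0.5, -0.0, -1.7]
grip_width: 0.0238
```

Run:
```python
from h import *
s=observe();print(s["force"],s["moment"])
```

```text
[-0.52349358 -0.01794375 -1.74101816] [ 0.20261488  0.03742719 -0.03534764]
```

Request:
move_arm --motion '[[[0, 0, -0.5], [0, 0, 0]], [[0, 0, -1], [0, 0, 0]], [[0, 0, -1], [0, 0, 0]]]'

```text
clock: 12.25
position: [0.507, 0.1549, 0.0925]
tool_rot: [-3.141, 0.0, 1.597]
force: [-0.8, 0.4, -2.0]
grip_width: 0.0238
```

```bash
python3 look.py s5 t
python3 - <<'E'
from h import *
s=observe();print(s["force"],s["moment"])
E
```

```text
12.25 [0.507  0.1549 0.0925] [-3.1414  0.      1.5968] [-0.8   0.38 -2.04] [ 0.25  0.17 -1.77] [ 0.248 -0.036  0.042]
[ 0.60833594 -0.67427272 -2.18786692] [ 0.22017658  0.00028297 -0.03769845]
```

View pics/s5.png

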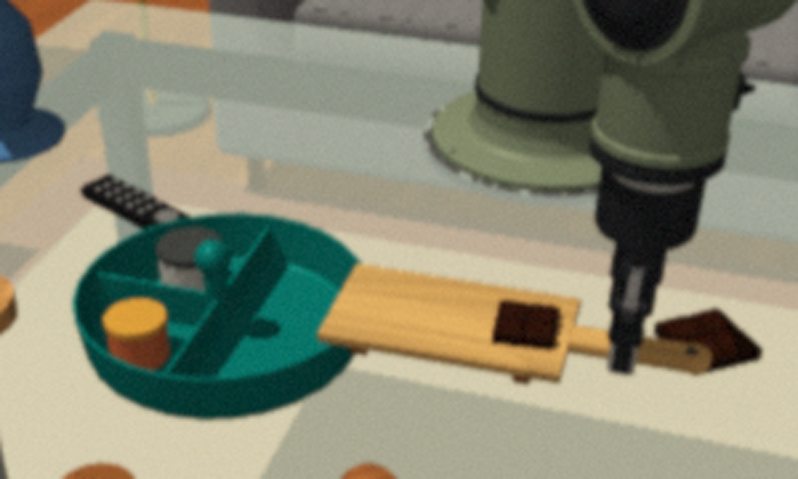

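Request:
move_arm --motion '[[[0, 0, -0.5], [0, 0, 0]], [[0, 0, -1], [0, 0, 0]], [[0, 0, -1], [0, 0, 0]]]'

```text
clock: 12.72
position: [0.507, 0.1549, 0.0915]
tool_rot: [-3.142, 0.0, 1.597]
force: [0.2, -0.7, -2.5]
grip_width: 0.0239
```

```bash
cat > o.py <<'E'
from workcell import *
s=observe();print(s["clock"],s["position"].round(4),s["force"].round(2),s["moment"].round(3))
E
python3 o.py
```

```text
12.725 [0.507  0.1549 0.0915] [ 0.17 -0.7  -2.49] [ 0.258 -0.045 -0.023]
```

Request:
move_arm --motion '[[[0, 0, -0.5], [0, 0, 0]], [[0, 0, -1], [0, 0, 0]], [[0, 0, -1], [0, 0, 0]]]'

```text
clock: 13.1
position: [0.507, 0.1549, 0.0905]
tool_rot: [3.142, 0.0, 1.597]
force: [-0.0, 0.4, -1.7]
grip_width: 0.0238
```

```bash
python3 o.py
```

```text
13.1 [0.507  0.1549 0.0905] [-0.02  0.35 -1.73] [0.14  0.032 0.034]
```

Request:
move_arm --motion '[[[0, 0, -0.5], [0, 0, 0]], [[0, 0, -0.8], [0, 0, 0]], [[0, 0, -0.8], [0, 0, 0]]]'

```text
clock: 13.48
position: [0.507, 0.155, 0.0898]
tool_rot: [-3.142, -0.0, 1.597]
force: [0.6, 0.6, -0.9]
grip_width: 0.0239
```

```bash
python3 o.py
```

```text
13.475 [0.507  0.155  0.0898] [ 0.57  0.57 -0.87] [ 0.118  0.029 -0.016]
```

Request:
move_arm --motion '[[[0, -1, 0], [0, 0, 0]], [[0, -2, 0], [0, 0, 0]], [[0, -2, 0], [0, 0, 0]]]'

```text
clock: 13.85
position: [0.507, 0.1527, 0.0898]
tool_rot: [-3.142, 0.0, 1.597]
force: [0.8, -0.8, -0.8]
grip_width: 0.0238
```

```bash
python3 o.py
```

```text
13.85 [0.507  0.1527 0.0898] [ 0.82 -0.77 -0.85] [ 0.003 -0.013  0.057]
```

Request:
move_arm --motion '[[[0, -0.6, 0], [0, 0, 0]], [[0, -1, 0], [0, 0, 0]], [[0, -1, 0], [0, 0, 0]]]'

```text
clock: 14.22
position: [0.507, 0.1519, 0.0898]
tool_rot: [-3.142, 0.0, 1.597]
force: [1.1, -0.0, -1.2]
grip_width: 0.0237
```

```bash
python3 o.py
```

```text
14.225 [0.507  0.1519 0.0898] [ 1.09 -0.02 -1.15] [-0.06  -0.043  0.041]
```

Request:
move_arm --motion '[[[0, -0.6, 0], [0, 0, 0]], [[0, -1, 0], [0, 0, 0]], [[0, -1, 0], [0, 0, 0]]]'

```text
clock: 14.6
position: [0.507, 0.1512, 0.0898]
tool_rot: [3.141, -0.0, 1.597]
force: [-0.8, 2.7, -1.1]
grip_width: 0.0237
```

```bash
python3 look.py s6 t
```

```text
14.6 [0.507  0.1512 0.0898] [ 3.1415e+00 -4.0000e-04  1.5969e+00] [-0.81  2.71 -1.09] [-0.81  1.67 -1.05] [0.511 0.013 0.028]
```

View pics/s6_t.png

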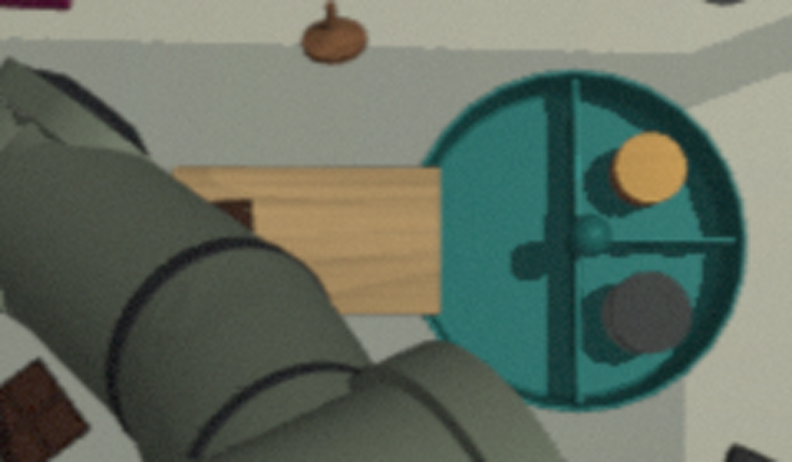

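Run:
```python
import numpy as np
u0=16.7;k=16.6
def f(t):
    t=np.radians(t);u=u0+k*np.sin(t);return 218*np.cos(t)-u*np.sin(t),218*np.sin(t)+u*np.cos(t)
b0,z0=f(.3)
for t in list(range(1,30)):
    b,z=f(t+.3);print(t,round(np.radians(t),4),round(b-b0,2),round(z-z0,2))
```

```text
1 0.0175 -0.35 4.09
2 0.0349 -0.78 8.17
3 0.0524 -1.29 12.25
4 0.0698 -1.87 16.31
5 0.0873 -2.53 20.36
6 0.1047 -3.26 24.4
7 0.1222 -4.07 28.43
8 0.1396 -4.95 32.44
9 0.1571 -5.91 36.43
10 0.1745 -6.94 40.4
11 0.192 -8.04 44.35
12 0.2094 -9.22 48.28
13 0.2269 -10.48 52.19
14 0.2443 -11.8 56.07
15 0.2618 -13.2 59.93
16 0.2793 -14.67 63.76
17 0.2967 -16.21 67.56
18 0.3142 -17.81 71.33
19 0.3316 -19.49 75.06
20 0.3491 -21.24 78.77
21 0.3665 -23.06 82.44
22 0.384 -24.94 86.07
23 0.4014 -26.89 89.67
24 0.4189 -28.91 93.23
25 0.4363 -30.99 96.75
26 0.4538 -33.13 100.23
27 0.4712 -35.34 103.66
28 0.4887 -37.61 107.06
29 0.5061 -39.95 110.41
```

Request:
move_arm --motion '[[[0, 0.2, 2], [0.009, 0, 0]], [[0, -0.2, 6], [0.026, 0.0007, 0]], [[0, -0.7, 10.2], [0.044, 0.001, 0]], [[0, -1.2, 14.3], [0.061, 0.0016, 0]], [[0, -1.5, 16.3], [0.07, 0.0018, 0]], [[0, -1.5, 16.3], [0.07, 0.0018, 0]]]'

```text
clock: 15.45
position: [0.5072, 0.1493, 0.1062]
tool_rot: [3.141, -0.07, 1.596]
force: [0.7, 2.2, -1.0]
grip_width: 0.0236
```

```bash
python3 o.py;python3 o.py; python3 look.py s7
```

```text
15.45 [0.5072 0.1493 0.1062] [ 0.7   2.18 -1.03] [ 0.289 -0.043  0.058]
15.45 [0.5072 0.1493 0.1062] [ 0.7   2.18 -1.03] [ 0.289 -0.043  0.058]
15.45 [0.5072 0.1493 0.1062] [ 3.1413 -0.0704  1.5964] [ 0.7   2.18 -1.03] [ 0.66  0.9  -1.87] [ 0.289 -0.043  0.058]
```

View pics/s7.png

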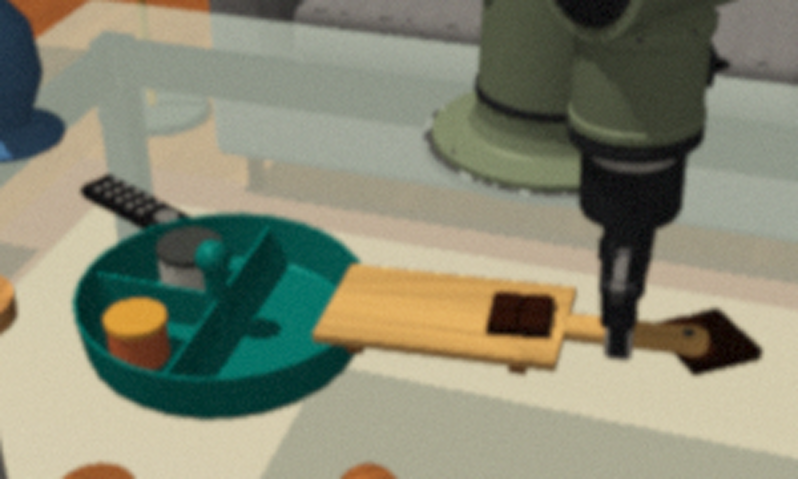

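Request:
move_arm --motion '[[[0, -0.3, 2], [0.009, 0, 0]], [[0, -1, 6], [0.026, 0.0007, 0]], [[0, -1.8, 10.1], [0.044, 0.001, 0]], [[0, -2.6, 14.1], [0.061, 0.0016, 0]], [[0, -3, 16.1], [0.07, 0.0018, 0]], [[0, -3, 16.1], [0.07, 0.0018, 0]]]'

```text
clock: 16.25
position: [0.5072, 0.1462, 0.1223]
tool_rot: [3.141, -0.14, 1.596]
force: [1.1, 1.3, -1.6]
grip_width: 0.0239
```

```bash
python3 look.py s8; python3 o.py
```

```text
16.25 [0.5072 0.1462 0.1223] [ 3.1414 -0.1403  1.5963] [ 1.07  1.26 -1.63] [ 0.47 -0.48 -1.35] [ 0.023 -0.034  0.106]
16.3 [0.5071 0.1463 0.1222] [ 0.47 -0.48 -1.35] [-0.087 -0.096  0.11 ]
```

Request:
move_arm --motion '[[[0, -0.5, 2], [0.009, 0, 0]], [[0, -1.5, 6], [0.026, 0.0007, 0]], [[0, -2.7, 10], [0.044, 0.001, 0]], [[0, -4, 13.9], [0.061, 0.0016, 0]], [[0, -4.7, 15.8], [0.07, 0.0018, 0]], [[0, -4.7, 15.8], [0.07, 0.0018, 0]]]'

```text
clock: 17.05
position: [0.5072, 0.1418, 0.1382]
tool_rot: [3.141, -0.211, 1.597]
force: [0.7, 4.0, -0.4]
grip_width: 0.0241
```

```bash
python3 look.py s9 t; python3 o.py
```

```text
17.05 [0.5072 0.1418 0.1382] [ 3.1412 -0.2108  1.5966] [ 0.68  4.02 -0.37] [ 0.16  4.28 -1.14] [0.663 0.009 0.035]
17.15 [0.507  0.1419 0.138 ] [0.33 3.58 0.18] [0.593 0.006 0.065]
```

View pics/s9.png

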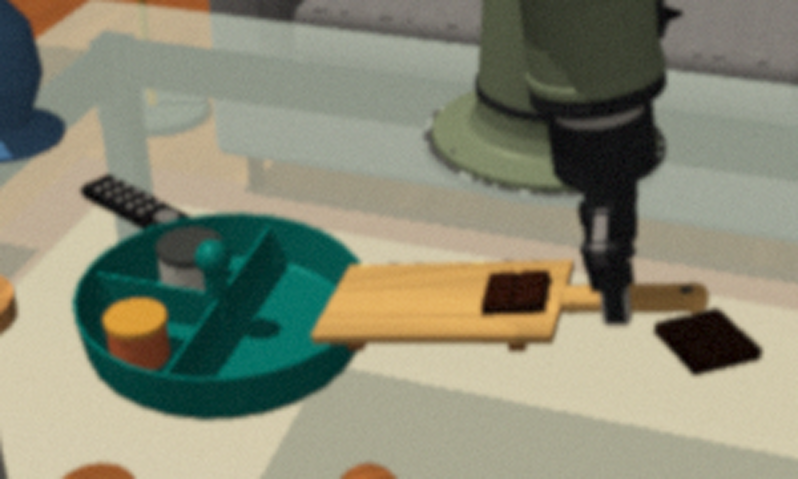

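View pics/s9_t.png

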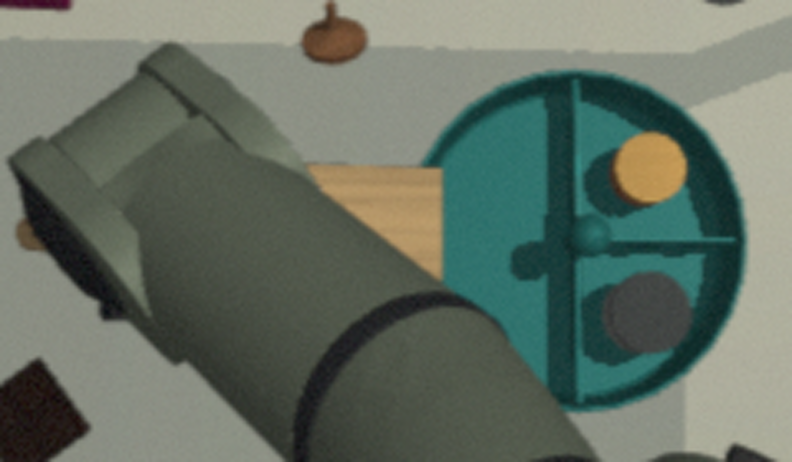

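Request:
move_arm --motion '[[[0, -0.3, 2], [0.009, 0, 0]], [[0, -1.5, 5.8], [0.026, 0.0007, 0]], [[0, -2.8, 9.7], [0.044, 0.001, 0]], [[0, -3.7, 11.7], [0.0524, 0.0014, 0]], [[0, -3.7, 11.7], [0.0524, 0.0014, 0]]]'

```text
clock: 17.77
position: [0.5072, 0.1379, 0.1498]
tool_rot: [3.141, -0.263, 1.596]
force: [-0.5, 2.0, -0.3]
grip_width: 0.0239
```

```bash
cat > choc.py <<'E'
from h import *
import sys
# chocolate & board tracking in the scene view
s=observe();w=grab_frame("scene");s2=observe()
im=w["frame"]; n=sys.argv[1]
x0,y0,W,H=190,120,300,180
cv2.imwrite(f"pics/{n}.png",cv2.resize(im[y0:y0+H,x0:x0+W,::-1],None,fx=2.66,fy=2.66,interpolation=cv2.INTER_CUBIC))
print(s["clock"],s["position"].round(4),s["tool_rot"].round(4),"F",s["force"].round(1),s2["force"].round(1),"M",s["moment"].round(2))
Rb,o=board_pose(s,np.radians(.5)); print("tilt est",tilt_of(Rb).round(2))
hsv=cv2.cvtColor(im,cv2.COLOR_RGB2HSV)
q=proj(w,np.array([[-.1,-.055,.024],[-.1,.055,.024],[.1,.055,.024],[.1,-.055,.024]])@Rb.T+o)
print("corners",q.round(1).tolist())
m=np.zeros(im.shape[:2],np.uint8); cv2.fillPoly(m,[q.round().astype(np.int32)],1)
d=((im.sum(2)<170)&(m>0)).astype(np.uint8)
nn,l,st,c=cv2.connectedComponentsWithStats(d)
if nn>1:
    k=1+np.argmax(st[1:,4]); ctr=c[k]
    O,dd=ray(w,ctr); nrm=Rb[:,2]; P0=o+nrm*.034; t=nrm@(P0-O)/(nrm@dd); P=O+dd*t
    print("choc px",ctr.round(2),st[k,4],"board mm",((P-o)@Rb*1000).round(1))
E
python3 choc.py s10
```

```text
17.775 [0.5072 0.1379 0.1498] [ 3.1413 -0.263   1.5963] F [-0.5  2.  -0.3] [-0.3  1.2 -1.1] M [ 0.27 -0.08  0.08]
tilt est 15.57
corners [[403.8, 212.8], [395.8, 241.0], [305.6, 246.3], [320.3, 219.7]]
choc px [382.73 226.54] 324 board mm [-67.   12.4  34. ]
```

View pics/s10.png

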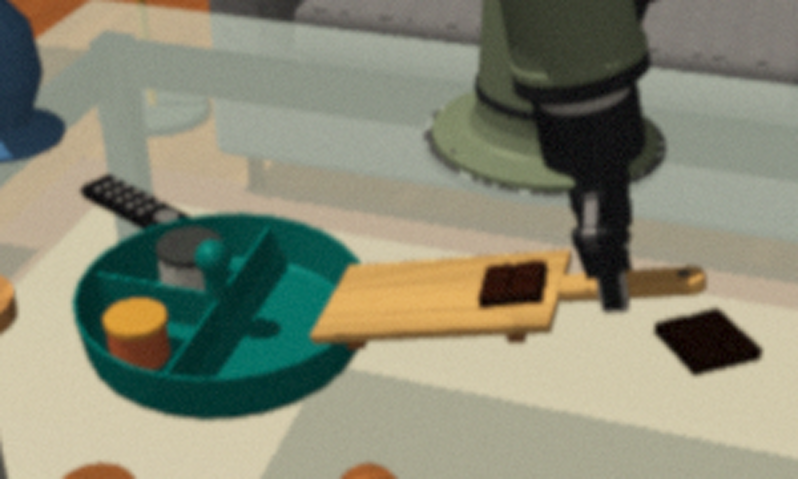

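Request:
move_arm --motion '[[[0, -0.7, 1.9], [0.009, 0.0002, 0]], [[0, -1.5, 3.8], [0.0175, 0.0004, 0]], [[0, -2.2, 5.7], [0.026, 0.0006, 0]], [[0, -2.9, 7.6], [0.035, 0.0009, 0]], [[0, -2.9, 7.6], [0.035, 0.0009, 0]]]'

```text
clock: 18.45
position: [0.5071, 0.135, 0.1574]
tool_rot: [3.142, -0.298, 1.596]
force: [-1.1, 1.5, -0.1]
grip_width: 0.0236
```

```bash
python3 choc.py s11
```

```text
18.45 [0.5071 0.135  0.1574] [ 3.1415 -0.2979  1.5963] F [-1.1  1.5 -0.1] [ 0.5  1.  -0.8] M [-0.04 -0.04  0.13]
tilt est 17.57
corners [[403.0, 210.3], [395.0, 238.3], [305.5, 246.4], [320.2, 219.8]]
choc px [381.59 224.39] 319 board mm [-66.5  12.3  34. ]
```

Request:
move_arm --motion '[[[0, -0.8, 2.1], [0.009, 0.0002, 0]], [[0, -1.6, 4], [0.0175, 0.0004, 0]], [[0, -1.6, 4], [0.0175, 0.0004, 0]], [[0, -1.6, 4], [0.0175, 0.0004, 0]]]'

```text
clock: 19.0
position: [0.507, 0.1334, 0.1612]
tool_rot: [-3.142, -0.315, 1.597]
force: [0.0, -1.3, -1.7]
grip_width: 0.024
```

```bash
python3 choc.py s12
```

```text
19.0 [0.507  0.1334 0.1612] [-3.1416 -0.3149  1.5966] F [ 0.  -1.3 -1.7] [ 0.7 -1.2 -1.6] M [-0.34 -0.02  0.11]
tilt est 18.54
corners [[402.6, 208.9], [394.5, 236.9], [305.4, 246.4], [320.1, 219.8]]
choc px [379.17 223.58] 320 board mm [-62.3  12.8  34. ]
```

Request:
move_arm --motion '[[[0, -0.8, 2.1], [0.009, 0.0002, 0]], [[0, -1.7, 4], [0.0175, 0.0004, 0]], [[0, -1.7, 4], [0.0175, 0.0004, 0]], [[0, -1.7, 4], [0.0175, 0.0004, 0]]]'

```text
clock: 19.55
position: [0.507, 0.1317, 0.1652]
tool_rot: [3.142, -0.332, 1.597]
force: [1.0, -0.5, -1.1]
grip_width: 0.024
```

```bash
python3 choc.py s13
```

```text
19.55 [0.507  0.1317 0.1652] [ 3.1415 -0.3324  1.5967] F [ 1.  -0.5 -1.1] [ 0.6 -1.  -1.2] M [-0.45  0.    0.05]
tilt est 19.55
corners [[402.2, 207.5], [394.0, 235.4], [305.3, 246.3], [320.1, 219.8]]
choc px [366.73 224.06] 304 board mm [-35.7  12.7  34. ]
```

View pics/s13.png

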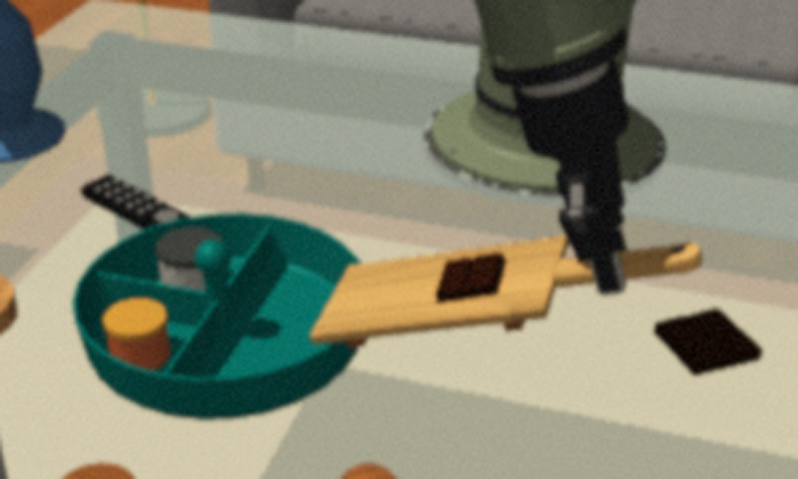

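Request:
move_arm --motion '[[[0, 0.6, -2], [-0.009, -0.0002, 0]], [[0, 1.2, -3.8], [-0.0175, -0.0004, 0]]]'

```text
clock: 19.85
position: [0.507, 0.1333, 0.1614]
tool_rot: [3.141, -0.314, 1.597]
force: [-0.1, 1.6, -0.8]
grip_width: 0.0238
```

```bash
python3 choc.py s14
```

```text
19.85 [0.507  0.1333 0.1614] [ 3.1415 -0.3145  1.597 ] F [-0.1  1.6 -0.8] [-0.3  0.  -2. ] M [ 0.   -0.   -0.06]
tilt est 18.52
corners [[402.6, 208.8], [394.5, 236.8], [305.3, 246.3], [320.1, 219.7]]
choc px [349.89 226.84] 293 board mm [ 3.7 11.9 34. ]
```

Request:
move_arm --motion '[[[0, 1.9, -4.6], [-0.021, -0.0005, 0]]]'

```text
clock: 20.02
position: [0.5072, 0.1352, 0.1568]
tool_rot: [3.141, -0.294, 1.596]
force: [-0.0, 3.2, 0.2]
grip_width: 0.0235
```

```bash
python3 choc.py s15
```

```text
20.025 [0.5072 0.1352 0.1568] [ 3.1413 -0.2937  1.5965] F [-0.   3.2  0.2] [-0.6  1.4 -1.5] M [0.25 0.04 0.02]
tilt est 17.33
corners [[403.1, 210.4], [395.0, 238.5], [305.4, 246.2], [320.1, 219.7]]
choc px [339.46 228.46] 291 board mm [29.2 11.1 34. ]
```

Request:
move_arm --motion '[[[0, 2.2, -5.8], [-0.026, -0.0006, 0]]]'

```text
clock: 20.2
position: [0.5071, 0.1375, 0.151]
tool_rot: [3.141, -0.267, 1.597]
force: [0.8, 3.7, -0.1]
grip_width: 0.0238
```

```bash
python3 choc.py s16
```

```text
20.2 [0.5071 0.1375 0.151 ] [ 3.1413 -0.2673  1.5967] F [ 0.8  3.7 -0.1] [-1.4  0.8 -1.3] M [ 0.57  0.08 -0.02]
tilt est 15.82
corners [[403.6, 212.4], [395.7, 240.6], [305.5, 246.2], [320.3, 219.7]]
choc px [331.34 229.65] 289 board mm [49.6 10.5 34. ]
```

Request:
move_arm --motion '[[[0, 0.2, 0], [0, 0, 0]]]'

```text
clock: 20.38
position: [0.5069, 0.1376, 0.1509]
tool_rot: [-3.141, -0.267, 1.598]
force: [-0.2, 2.2, -0.5]
grip_width: 0.0236
```

```bash
python3 choc.py s17
```

```text
20.375 [0.5069 0.1376 0.1509] [-3.1413 -0.2674  1.5975] F [-0.2  2.2 -0.5] [0.3 3.5 0.2] M [ 0.16  0.08 -0.01]
tilt est 15.82
corners [[403.7, 212.4], [395.8, 240.6], [305.6, 246.2], [320.3, 219.7]]
choc px [328.64 230.02] 284 board mm [55.9 11.2 34. ]
```

Request:
move_arm --motion '[[[0, -2.3, 6.2], [0.028, 0.0007, 0]]]'

```text
clock: 20.55
position: [0.5068, 0.1352, 0.1572]
tool_rot: [-3.141, -0.296, 1.598]
force: [0.0, 1.2, -1.0]
grip_width: 0.0238
```

```bash
python3 choc.py s18
```

```text
20.55 [0.5068 0.1352 0.1572] [-3.1412 -0.2961  1.5976] F [ 0.   1.2 -1. ] [1.  6.9 2.8] M [-0.35 -0.05 -0.03]
tilt est 17.47
corners [[403.1, 210.2], [395.1, 238.3], [305.6, 246.3], [320.2, 219.7]]
choc px [328.38 229.65] 285 board mm [55.8 11.3 34. ]
```

Request:
move_arm --motion '[[[0, -0.2, 0.8], [0.0035, 0.0001, 0]], [[0, -0.2, 0.8], [0.0035, 0.0001, 0]]]'

```text
clock: 20.85
position: [0.5071, 0.1347, 0.158]
tool_rot: [-3.142, -0.299, 1.596]
force: [0.0, 3.0, -0.6]
grip_width: 0.0239
```

```bash
python3 choc.py s19
```

```text
20.85 [0.5071 0.1347 0.158 ] [-3.1416 -0.2992  1.5965] F [ 0.   3.  -0.6] [ 0.9  1.9 -0.7] M [ 0.11 -0.06  0.06]
tilt est 17.65
corners [[402.9, 210.0], [394.9, 238.0], [305.4, 246.2], [320.1, 219.7]]
choc px [325.   229.87] 290 board mm [63.5 11.2 34. ]
```

Request:
move_arm --motion '[[[0, 0, 0], [0, 0, 0]]]'

```text
clock: 21.02
position: [0.507, 0.1347, 0.158]
tool_rot: [-3.141, -0.299, 1.597]
force: [0.2, 1.3, -0.7]
grip_width: 0.024
```

```bash
python3 choc.py s20
```

```text
21.025 [0.507  0.1347 0.158 ] [-3.1414 -0.299   1.5968] F [ 0.2  1.3 -0.7] [ 0.2  1.5 -1.9] M [ 0.01 -0.09  0.06]
tilt est 17.63
corners [[403.0, 210.0], [394.9, 238.0], [305.4, 246.3], [320.1, 219.7]]
choc px [324.96 229.82] 291 board mm [63.8 10.9 34. ]
```

Request:
move_arm --motion '[[[0, -0.5, 1.2], [0.0055, 0.0001, 0]], [[0, -0.5, 1.2], [0.0055, 0.0001, 0]]]'

```text
clock: 21.32
position: [0.507, 0.1342, 0.1593]
tool_rot: [-3.141, -0.305, 1.596]
force: [0.6, 1.3, -0.6]
grip_width: 0.0241
```

```bash
python3 choc.py s21
```

```text
21.325 [0.507  0.1342 0.1593] [-3.1414 -0.3051  1.5963] F [ 0.6  1.3 -0.6] [ 0.2  1.3 -0.8] M [-0.09  0.04  0.05]
tilt est 17.98
corners [[402.8, 209.6], [394.7, 237.6], [305.4, 246.3], [320.1, 219.7]]
choc px [324.96 229.82] 292 board mm [63.5 11.3 34. ]
```

Request:
move_arm --motion '[[[0, -0.5, 1.2], [0.0055, 0.0001, 0]], [[0, -0.5, 1.2], [0.0055, 0.0001, 0]]]'

```text
clock: 21.62
position: [0.5071, 0.1337, 0.1605]
tool_rot: [-3.142, -0.311, 1.596]
force: [0.8, 0.8, -1.5]
grip_width: 0.024
```

```bash
python3 choc.py s22
```

```text
21.625 [0.5071 0.1337 0.1605] [-3.1416 -0.3107  1.5965] F [ 0.8  0.8 -1.5] [0.  0.3 0. ] M [-0.19  0.02  0.02]
tilt est 18.3
corners [[402.7, 209.1], [394.6, 237.1], [305.4, 246.3], [320.1, 219.7]]
choc px [324.26 229.84] 284 board mm [65.1 11.2 34. ]
```

Starting again; hold this tilt and watch.

Request:
move_arm --motion '[[[0, 0, 0], [0, 0, 0]]]'

```text
clock: 21.8
position: [0.507, 0.1338, 0.1604]
tool_rot: [-3.142, -0.31, 1.597]
force: [0.2, 0.8, -0.2]
grip_width: 0.0241
```

```bash
python3 choc.py s23
```

```text
21.8 [0.507  0.1338 0.1604] [-3.1416 -0.3104  1.5967] F [ 0.2  0.8 -0.2] [-0.5 -1.2 -0.5] M [-0.26  0.06  0.02]
tilt est 18.28
corners [[402.7, 209.2], [394.6, 237.1], [305.4, 246.3], [320.1, 219.7]]
choc px [324.12 229.88] 285 board mm [65.4 11.3 34. ]
```

Request:
move_arm --motion '[[[0, -0.2, 0.2], [0.001, 0, 0]], [[0, -0.2, 0.2], [0.001, 0, 0]], [[0, -0.2, 0.2], [0.001, 0, 0]]]'

```text
clock: 22.22
position: [0.507, 0.1336, 0.1607]
tool_rot: [3.142, -0.312, 1.597]
force: [-0.1, 0.3, -1.1]
grip_width: 0.0239
```

```bash
python3 choc.py s24
```

```text
22.225 [0.507  0.1336 0.1607] [ 3.1415 -0.3115  1.5967] F [-0.1  0.3 -1.1] [-0.1  2.3 -1.9] M [-0.23  0.08 -0.  ]
tilt est 18.35
corners [[402.7, 209.1], [394.6, 237.1], [305.4, 246.3], [320.1, 219.7]]
choc px [323.73 229.97] 282 board mm [66.2 11.5 34. ]
```

Request:
move_arm --motion '[[[0, -0.2, 0.6], [0.0027, 0.0001, 0]], [[0, -0.2, 0.6], [0.0027, 0.0001, 0]], [[0, -0.2, 0.6], [0.0027, 0.0001, 0]], [[0, -0.2, 0.6], [0.0027, 0.0001, 0]]]'

```text
clock: 22.78
position: [0.507, 0.1334, 0.1613]
tool_rot: [3.142, -0.314, 1.597]
force: [0.0, -0.8, -0.8]
grip_width: 0.0237
```

```bash
python3 choc.py s25
```

```text
22.775 [0.507  0.1334 0.1613] [ 3.1416 -0.3141  1.5967] F [ 0.  -0.8 -0.8] [ 0.1  0.2 -1.3] M [-0.31 -0.    0.  ]
tilt est 18.5
corners [[402.6, 208.9], [394.5, 236.8], [305.4, 246.3], [320.1, 219.7]]
choc px [322.96 230.15] 267 board mm [67.9 12.  34. ]
```

Request:
move_arm --motion '[[[0, -0.4, 0.3], [0.0017, 0, 0]], [[0, -0.4, 0.3], [0.0017, 0, 0]], [[0, -0.4, 0.3], [0.0017, 0, 0]], [[0, -0.4, 0.3], [0.0017, 0, 0]]]'

```text
clock: 23.32
position: [0.5071, 0.1332, 0.1616]
tool_rot: [3.141, -0.316, 1.597]
force: [-0.9, 1.9, -0.7]
grip_width: 0.0236
```

```bash
sed -i 's/,q.round().astype/,q.round().astype/; s/\[.1,.055,.024\],\[.1,-.055,.024\]/[.16,.055,.024],[.16,-.055,.024]/' choc.py; python3 choc.py s26
```

```text
23.325 [0.5071 0.1332 0.1616] [ 3.1414 -0.316   1.5969] F [-0.9  1.9 -0.7] [0.2 2.  0.4] M [ 0.13  0.06 -0.01]
tilt est 18.61
corners [[402.5, 208.8], [394.4, 236.7], [281.5, 248.9], [297.8, 222.8]]
choc px [316.68 230.1 ] 317 board mm [84.4  8.4 34. ]
```

View pics/s26.png

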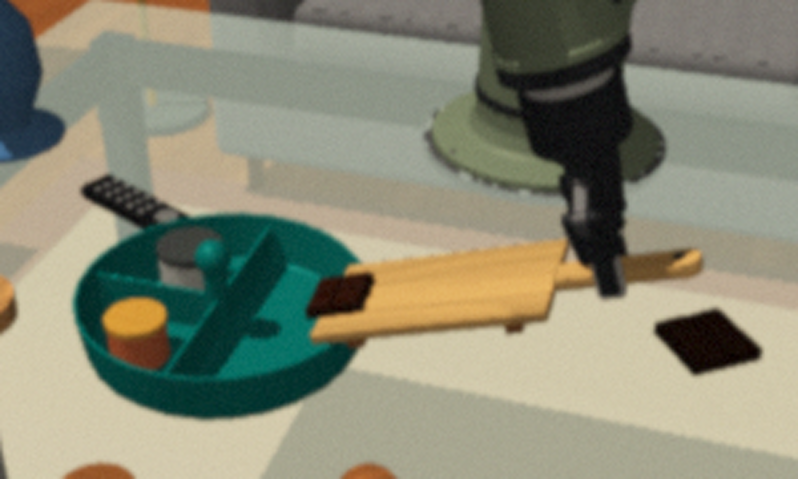

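Request:
move_arm --motion '[[[0, 0, 0], [0, 0, 0]], [[0, 0, 0], [0, 0, 0]]]'

```text
clock: 23.62
position: [0.507, 0.1332, 0.1616]
tool_rot: [3.141, -0.316, 1.597]
force: [-0.8, 3.1, 0.3]
grip_width: 0.0238
```

```bash
python3 choc.py s27
```

```text
23.625 [0.507  0.1332 0.1616] [ 3.1414 -0.316   1.5969] F [-0.8  3.1  0.3] [-0.3  3.   0.6] M [0.35 0.04 0.02]
tilt est 18.61
corners [[402.5, 208.8], [394.4, 236.7], [281.5, 248.9], [297.8, 222.8]]
choc px [312.09 230.65] 316 board mm [95.9  8.3 34. ]
```

Request:
move_arm --motion '[[[0, 0, 0], [0, 0, 0]], [[0, 0, 0], [0, 0, 0]]]'

```text
clock: 23.92
position: [0.5071, 0.1331, 0.1616]
tool_rot: [3.141, -0.316, 1.597]
force: [0.2, 4.0, 0.7]
grip_width: 0.0235
```

```bash
python3 choc.py s28
```

```text
23.925 [0.5071 0.1331 0.1616] [ 3.1414 -0.316   1.5969] F [0.2 4.  0.7] [0.9 4.3 0.8] M [0.4  0.   0.02]
tilt est 18.61
corners [[402.5, 208.8], [394.4, 236.7], [281.5, 248.9], [297.8, 222.8]]
choc px [295.55 240.16] 290 board mm [125.7  41.   34. ]
```

View pics/s28.png

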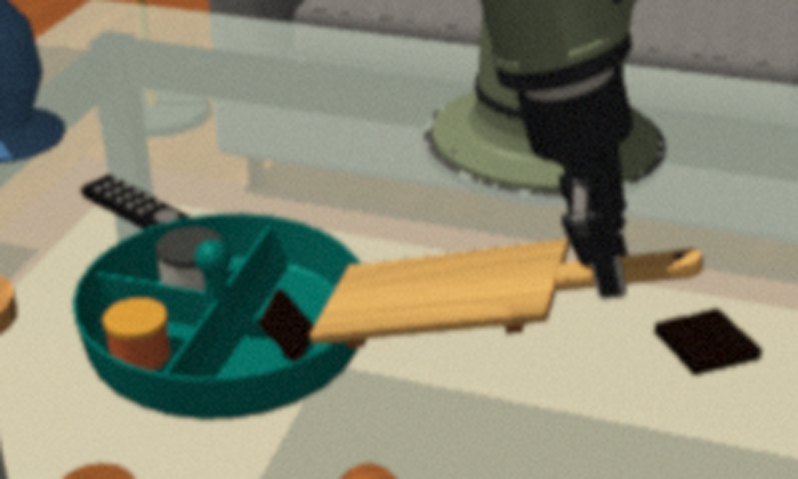

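It dropped at ~40 mm/s into the bay. Ease off 0.3 mm and let it settle.

Request:
move_arm --motion '[[[0, 0.3, 0], [0, 0, 0]], [[0, 0.3, 0], [0, 0, 0]], [[0, 0.3, 0], [0, 0, 0]], [[0, 0.3, 0], [0, 0, 0]]]'

```text
clock: 24.48
position: [0.507, 0.1332, 0.1615]
tool_rot: [3.142, -0.316, 1.597]
force: [0.7, 1.8, -1.7]
grip_width: 0.0235
```

```bash
python3 look.py s29 t
```

```text
24.475 [0.507  0.1332 0.1615] [ 3.1416 -0.3158  1.5967] [ 0.67  1.75 -1.67] [0.3  1.32 0.04] [-0.049 -0.087  0.061]
```

View pics/s29.png

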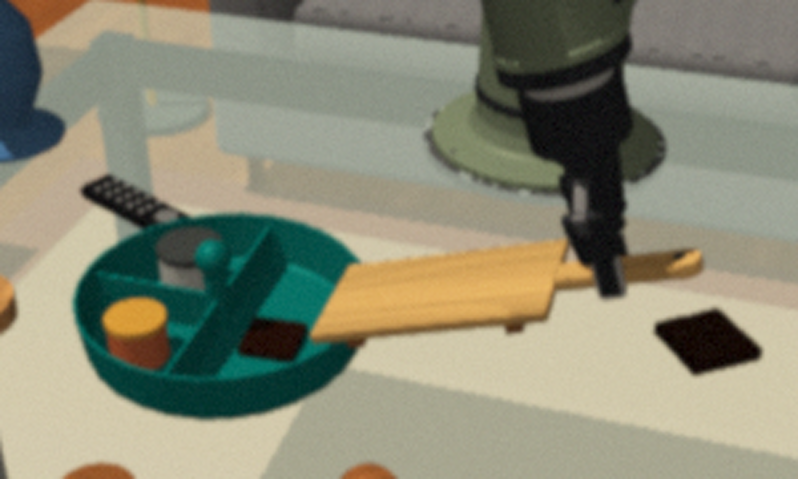

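View pics/s29_t.png

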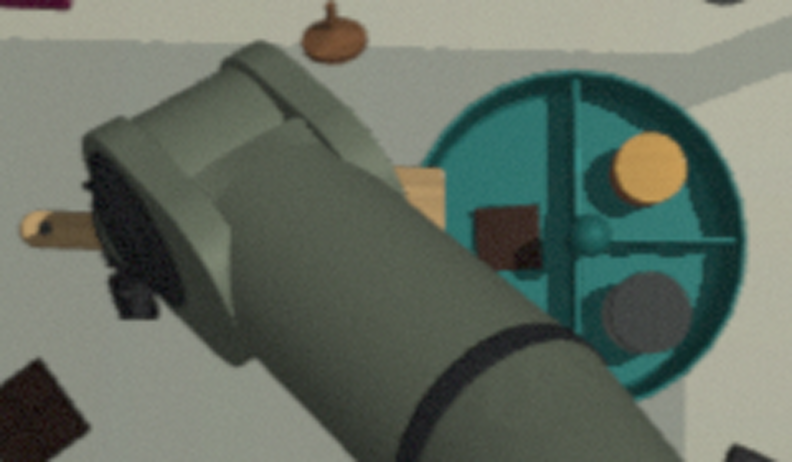

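Request:
move_arm --motion '[[[0, 3, 2], [0, 0, 0]], [[0, 10, 8], [0, 0, 0]], [[0, 22, 16], [0, 0, 0]], [[0, 38, 18], [-0.03, -0.0008, 0]], [[0, 55, 14], [-0.08, -0.002, 0]], [[0, 73, 6], [-0.14, -0.0036, 0]], [[0, 91, -4], [-0.2, -0.005, 0]], [[0, 109, -16], [-0.25, -0.0065, 0]], [[0, 127, -28], [-0.29, -0.0075, 0]], [[0, 142, -40], [-0.31, -0.008, 0]], [[0, 152, -48], [-0.316, -0.008, 0]], [[0, 155, -52], [-0.316, -0.008, 0]]]'

```text
clock: 26.08
position: [0.5067, 0.2892, 0.1095]
tool_rot: [-3.141, -0.0, 1.598]
force: [0.5, 0.6, -2.3]
grip_width: 0.0236
```

Run:
```python
from h import *
s=observe();print(s["clock"],s["position"],s["tool_rot"],s["force"],s["moment"])
w=grab_frame("scene");im=w["frame"][:,:,::-1]
cv2.imwrite("pics/s30.png",im)
```

```text
26.075 [0.50673932 0.28920279 0.10947393] [-3.14137128e+00 -3.40422039e-04  1.59760520e+00] [ 0.52806044  0.56375567 -2.28742231] [0.09549117 0.0331898  0.04695124]
```

View pics/s30.png

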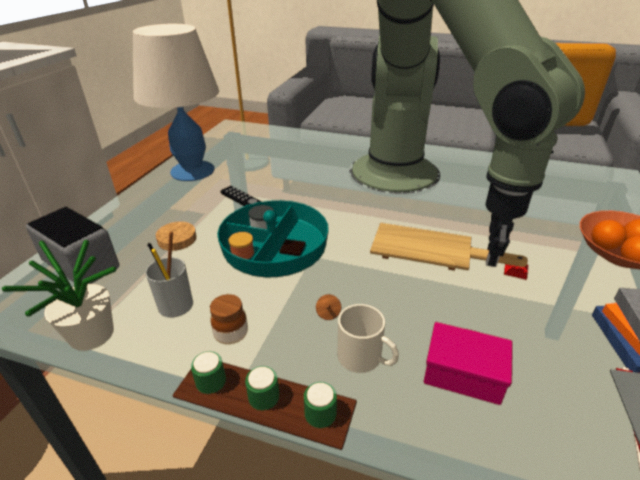

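Request:
move_arm --motion '[[[3, 6, -3], [0, 0, -0.01]], [[8, 18, -9], [0, 0, -0.03]], [[14, 32, -18], [0, 0, -0.055]], [[19, 43, -30], [0, 0, -0.08]], [[22, 50, -42], [0, 0, -0.095]], [[23, 52, -52], [0, 0, -0.1]], [[23, 52, -60], [0, 0, -0.1]], [[23, 52, -66], [0, 0, -0.1]], [[23, 52, -69], [0, 0, -0.1]], [[23, 52, -70], [0, 0, -0.1]], [[23, 52, -70], [0, 0, -0.1]]]'

```text
clock: 27.5
position: [0.5302, 0.3403, 0.0398]
tool_rot: [3.141, -0.0, 1.497]
force: [0.4, 0.7, -2.0]
grip_width: 0.0238
```

Run:
```python
from h import *
s=observe();print(s["clock"],s["position"],s["tool_rot"],s["force"],s["moment"])
w=grab_frame("scene");im=w["frame"][:,:,::-1]
cv2.imwrite("pics/s31.png",cv2.resize(im[170:350,340:580],None,fx=3.3,fy=3.3,interpolation=cv2.INTER_CUBIC))
```

```text
27.5 [0.53015193 0.340344   0.03979807] [ 3.14141891e+00 -1.52194715e-06  1.49669948e+00] [ 0.38721542  0.73238616 -1.9667822 ] [ 0.17970738 -0.05820788 -0.00951961]
```

View pics/s31.png

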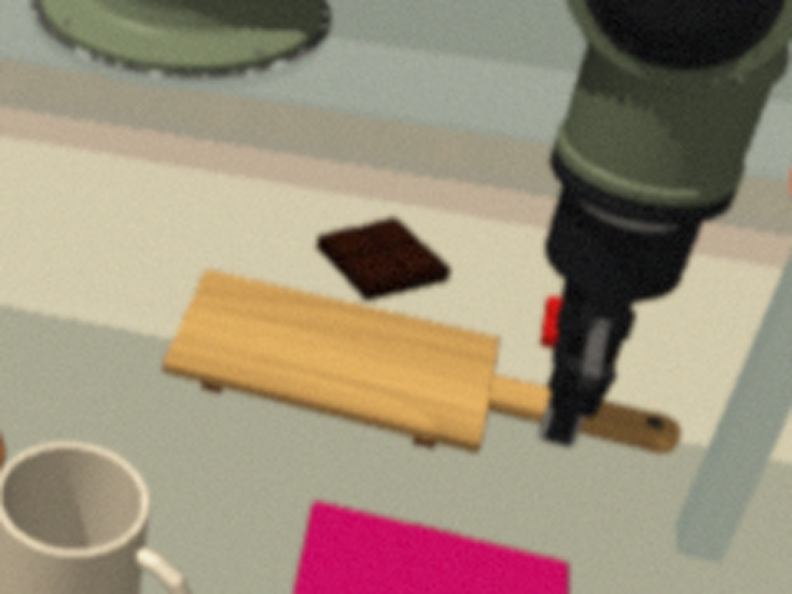

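Request:
move_arm --motion '[[[0, 0, -2], [0, 0, 0]], [[0, 0, -4], [0, 0, 0]], [[0, 0, -6], [0, 0, 0]], [[0, 0, -7.5], [0, 0, 0]], [[0, 0, -7.5], [0, 0, 0]]]'

```text
clock: 28.18
position: [0.53, 0.3403, 0.032]
tool_rot: [-3.141, 0.0, 1.497]
force: [-0.8, 0.3, -1.3]
grip_width: 0.0236
```

```bash
python3 o.py
```

```text
28.175 [0.53   0.3403 0.032 ] [-0.84  0.29 -1.27] [ 0.051 -0.009 -0.01 ]
```

Request:
move_arm --motion '[[[0, 0, -0.7], [0, 0, 0]], [[0, 0, -1.2], [0, 0, 0]], [[0, 0, -1.2], [0, 0, 0]]]'

```text
clock: 28.55
position: [0.53, 0.3405, 0.031]
tool_rot: [-3.142, 0.0, 1.497]
force: [-1.5, 0.1, 3.5]
grip_width: 0.0235
```

```bash
python3 look.py s32
python3 - <<'E'
from h import *
w=grab_frame("scene");im=w["frame"][:,:,::-1]
cv2.imwrite("pics/s33.png",cv2.resize(im[170:350,340:580],None,fx=3.3,fy=3.3,interpolation=cv2.INTER_CUBIC))
E
```

```text
28.55 [0.53   0.3405 0.031 ] [-3.1416e+00  1.0000e-04  1.4968e+00] [-1.51  0.11  3.48] [-0.66 -0.31  2.82] [-0.072  0.154 -0.022]
```

View pics/s33.png

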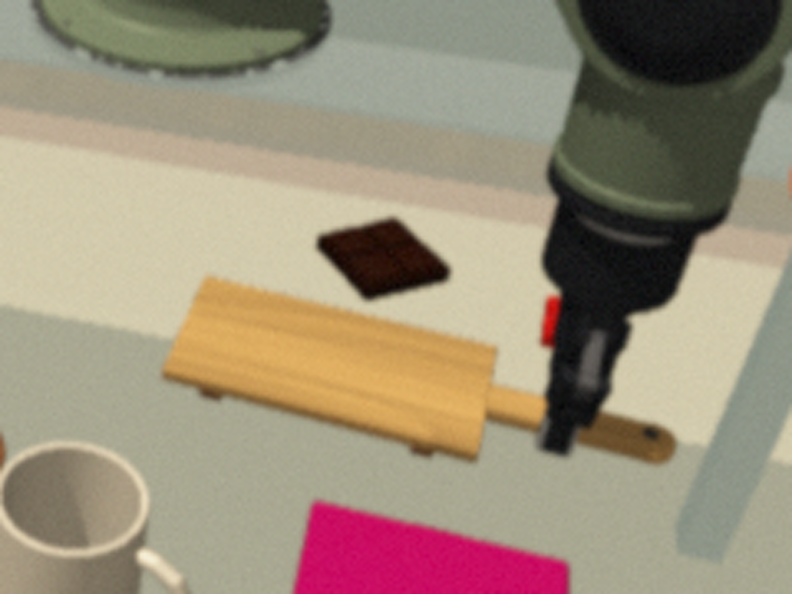

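Board is on the table. Open (to 60 mm as before) and rise.

Request:
move_arm --motion '[[[0, 0, 0], [0, 0, 0]], [[0, 0, 0], [0, 0, 0]], [[0, 0, 0], [0, 0, 0]], [[0, 0, 0], [0, 0, 0]], [[0, 0, 1], [0, 0, 0]], [[0, 0, 2], [0, 0, 0]]]' --jaw 60 --grip_force 20

```text
clock: 29.4
position: [0.53, 0.3403, 0.033]
tool_rot: [-3.141, 0.0, 1.497]
force: [0.5, -0.7, -0.2]
grip_width: 0.0598
```

Request:
move_arm --motion '[[[0, 0, 5], [0, 0, 0]], [[0, 0, 15], [0, 0, 0]], [[0, 0, 30], [0, 0, 0]], [[0, 0, 50], [0, 0, 0]], [[0, 0, 75], [0, 0, 0]], [[0, 0, 105], [0, 0, 0]], [[0, 0, 140], [0, 0, 0]], [[0, 0, 175], [0, 0, 0]], [[0, 0, 200], [0, 0, 0]], [[0, 0, 215], [0, 0, 0]], [[0, 0, 220], [0, 0, 0]], [[0, 0, 220], [0, 0, 0]]]'

```text
clock: 30.9
position: [0.5299, 0.3402, 0.2526]
tool_rot: [-3.141, 0.001, 1.497]
force: [-0.0, 0.6, -0.5]
grip_width: 0.06
```

```bash
python3 o.py
python3 - <<'E'
from h import *
w=grab_frame("scene");cv2.imwrite("pics/f1.png",w["frame"][:,:,::-1])
w=grab_frame("top");cv2.imwrite("pics/f2.png",w["frame"][:,:,::-1])
E
```

```text
30.9 [0.5299 0.3402 0.2526] [-0.01  0.6  -0.54] [-0.009 -0.008 -0.022]
```

View pics/f1.png

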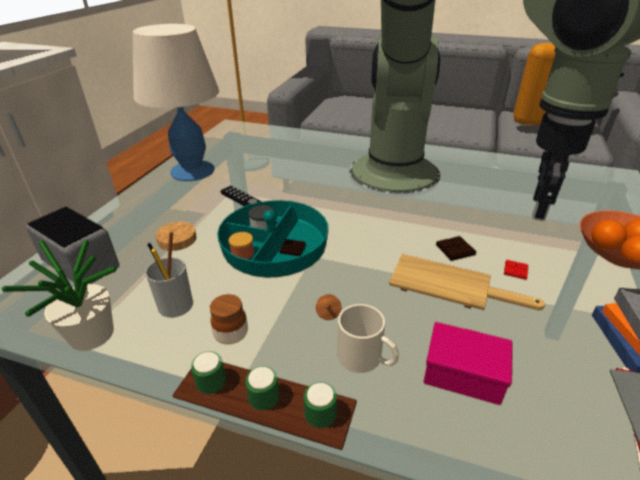

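View pics/f2.png

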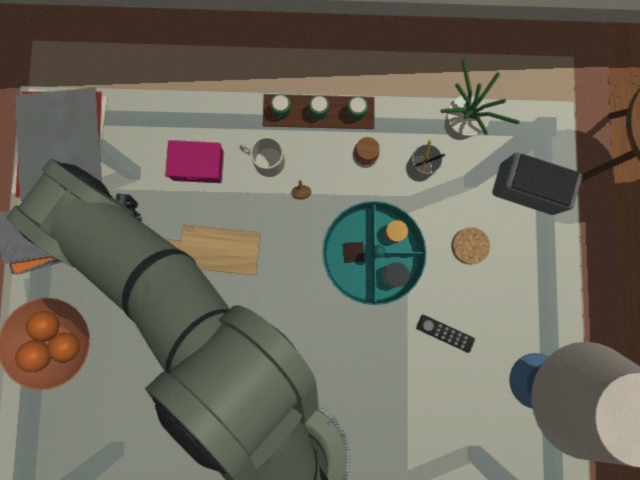

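The pictures show the board flat at its original place (scene about (465,285), top about (219,250)) and the chocolate flat in the empty bay (scene (292,247), top (353,252)). Everything else is where it was and the gripper is clear.

```bash
python3 -c "
from workcell import *
print(job_done())"
```

```text
the job is handed in; nothing more can be done
None
```

The chocolate is in the empty half-round bay, and the board is back flat on the table and released. I handed the job in at about 31 s.

**What I did:** I took the board by its handle and rested its free end on the bay rim with the front cleat against the outside. I then tipped it in small steps until the chocolate slid and dropped into the bay.

**What went less well:** The slide was not one steady glide at a held tilt.
- It began at a commanded tilt of about 18 degrees. I went one degree too far before noticing, and it sped up to about 0.15 m/s.
- I lowered the tilt and it stopped mid-board. I then tipped slowly back to about 18.5 degrees by the pose estimate, and it slid the last stretch at about 40 mm/s.

**Forces:** The largest sideways push I read was about 7 N, a brief reading while the tilt was being changed. Readings otherwise stayed at or below about 4.5 N. They are taken at the ends of moves and around pictures, so shorter peaks in between would not show. At times the sideways force fell to about zero, so the cleat may have been off the rim by a fraction of a millimetre.

**Last checks:** The scene and top pictures show the chocolate lying flat in the bay and the board flat at its original place. The tray has not visibly turned, the other things are unmoved, and the gripper is open and clear above the table. I saw no failed check in those final pictures. The start pose looked as if it was inside the lampshade, but no contact force showed when I left it.

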